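# Swap the cartridges in a printer's push-push material dock

## Robot

A 6-joint arm with a two-finger parallel gripper is mounted at the origin on the work surface. World frame = base frame: x ahead of the robot, y to its left, z up, the work surface at z = 0. Lengths are in mm, angles in degrees, forces in N, time in s.
With the tool pointing down it reaches from about 300 to 850 mm from the base axis. Payload 4.2 kg.
Tool frame: the origin (TCP) lies between the finger pads; the fingertips stand 22 mm ahead of it and the grasp point (between the pads) lies 3 mm ahead of it; z points along the fingers, y is the direction in which the jaws open and shut (so a half turn about z gives the same grasp; the last joint's range is limited). The gripper opens to 91 mm and grips with 3 to 60 N. Pads are 32 mm wide; open, the fingers measure 118 mm over their backs; the gripper's body (76 mm by 178 mm) begins 60 mm behind the grasp point.
Start: joints at [-67.151, 18.312, 89.639, -0, 72.044, -1.146], TCP at [233.836, -525.32, 235.976] pointing down, gripper open.
Joint ranges: [-177.97, 177.97], [-48.28, 115.42], [12.27, 149.76], [-77.06, 257.06], [2.81, 150.46], [-146.56, 146.56]. Speed limits (degrees/s): [147.25, 147.25, 180, 180, 180, 180].

## Interface

Orientations are given as [roll, pitch, yaw] about the fixed x, y, z axes, in that order (R = Rz(yaw) Ry(pitch) Rx(roll)).
In Python, from workcell import telemetry, cams, env gives the robot as it stands.
- The arm moves only by the shell command python3 -m inch 'ROWS' [FORCE]. ROWS is JSON, a list of rows, each an object of numbers: "x", "y", "z": the shift along the tool's x, y, z in cm; "yaw": the turn about the tool's z in units of 5 degrees (1.0 is 5 degrees); "gripper": the gripper's target within -1 to 1 (fully open at 1, half-way at 0, shut at -1). A call has 1 to 12 rows; each row shifts and turns the commanded pose from where the row before left it, along the tool's axes as they then stand; what a row does not reach is not made up. A row lasts 1/12 s, in which the tool goes at most 41.7 mm and 7.16 degrees, less where a joint would pass 70% of its speed; a pose out of reach is approached as far as the arm can. A call is refused whole if a number of a shift passes 4.17 or a number of a turn 1, either way. A call with a gripper value outside its range is refused whole. The fingers move at their own pace and stop on an object; FORCE is the grip in N (left out, the last holds). Time passes only in rows, so rows that do not move let the fingers close. It gives the time, the measured TCP pose, the force and the opening at its end, in the units of the state.
- telemetry.state(): the state, without advancing time (a new reading comes with each control period).
- cams.grab_frame(name): name is "side" or "top"; returns a dict with "pixels" (420x560x3 uint8, red, green, blue), "mtx" (3x3 intrinsics, pixels), "rvec" (rotation vector, rad) and "tvec" (3), from world to camera coordinates, as OpenCV has them. Camera axes: x right, y down, z forward; pixel columns grow to the right and rows downward; lengths in mm; the calibration is good to about 2 mm. A picture is of the moment at which its call begins. There is no depth.
- env.job_done(): hands the job in, once; it reports no verdict.
The state is a dict: "time_s": time; "qpos": joint angles; "qvel": joint speeds; "effort": joint torques, N m; "ee_pos": TCP position; "ee_rot": TCP orientation; "force": force on the tool from outside, world axes, zero at the start; "torque": the same for the moment, N m; "gripper_width": finger opening in mm.
Only numpy, scipy, OpenCV 4.12 (cv2) and the standard library are available. Lean on these libraries where they do the work, as an engineer would, in place of code of your own. Each camera call takes 0.05 s, during which the arm holds its last target. There are 200 camera calls.

## Task

Change over the material dock: first take out every spent cartridge (black with an orange cap) and put it in the yellow tray; a cartridge that is clicked down has to be pressed once more so that it pops up and can be gripped. Then put every fresh cartridge (white with a blue cap) upright in a bay of its own, clicked down so that it stays down when let go; each bay's catch is push-push and you cannot see which way it stands, so feel or look whether the cartridge is really down and press again if it has come up. At last swing the clear lid fully shut, and leave the other things on the bench where they are.

Things in the scene. Friction and masses are not known exactly. Their poses are not given: they have to be found in the camera images.
- dock: the white material dock, fixed: 130 mm (its x) by 254 mm (its y) by 85 mm tall, with a flat deck and three push-push bays (points bay0, bay1, bay2) 76 mm apart along its y. Origin on the bench under the middle bay; x points to the hinge side, away from the robot (dock from x = -50 to +80 mm), z up
- bay0 (a point): centre of a bay's mouth, on the dock's deck 85 mm above the bench; opening 62 mm (dock x) by 50 mm (dock y). In each bay a sprung carriage with a push-push catch carries the cartridge; its state cannot be seen and differs from start to start, in empty bays too. Catch out: the cartridge's top stands 37 mm above the deck (underside 47 mm above the bench)
- bay1 (a point): centre of a bay's mouth, on the dock's deck 85 mm above the bench; opening 62 mm (dock x) by 50 mm (dock y). Clicking: press the cartridge down to its hard stop, top 3 mm above the deck (it clicks in the last 2 mm; 6 to 8 N), and let go: from 37 mm it then stays at about 13 mm (underside 23 mm above the bench), clicked down; pressed so again, it rises back to 37 mm
- bay2 (a point): centre of a bay's mouth, on the dock's deck 85 mm above the bench; opening 62 mm (dock x) by 50 mm (dock y). A catch that already stands in takes a cartridge straight to the clicked-down height with no press; a press there would bring it up again
- lid (a joint): the dock's clear lid with grey rim, hinged along the dock's far (+x) edge: 0 = fully shut, level over the bays; grows as it opens; 1.5 to 1.7 = upright, as at the start; at most 1.75. Its stiff hinge stays where it is left; shutting takes 3 to 4 N at the free edge. A cartridge standing up 37 mm blocks it
- lid_hinge (a point): middle of the lid's hinge line, 103 mm above the bench, at dock x = +80 mm; the line runs along dock y
- lid_edge (a point): middle of the lid's free edge on its outer face, 134 mm from the hinge. The pane is 6 mm thick and 254 mm wide; with the lid shut the outer face is on top, 109 mm above the bench; with the lid upright it looks away from the bays (dock +x)
- spent0: a spent cartridge, black with an orange cap: a box-shaped closed cartridge 56 mm (its x) by 44 mm (its y) by 75 mm tall (z), about 0.15 kg, bottom-heavy; origin at the centre of its underside, z up. It is in a bay at the start, either clicked down or standing up; one or two are present, the others absent (None)
- spent1: a spent cartridge, black with an orange cap: a box-shaped closed cartridge 56 mm (its x) by 44 mm (its y) by 75 mm tall (z), about 0.15 kg, bottom-heavy; origin at the centre of its underside, z up. It is in a bay at the start, either clicked down or standing up; one or two are present, the others absent (None)
- spent2: a spent cartridge, black with an orange cap: a box-shaped closed cartridge 56 mm (its x) by 44 mm (its y) by 75 mm tall (z), about 0.15 kg, bottom-heavy; origin at the centre of its underside, z up. It is in a bay at the start, either clicked down or standing up; one or two are present, the others absent (None)
- fresh0: a fresh cartridge, white with a blue cap: a box-shaped closed cartridge 56 mm (its x) by 44 mm (its y) by 75 mm tall (z), about 0.15 kg, bottom-heavy; origin at the centre of its underside, z up. Stands on the bench at the start; two or three are present, the other absent (None)
- fresh1: a fresh cartridge, white with a blue cap: a box-shaped closed cartridge 56 mm (its x) by 44 mm (its y) by 75 mm tall (z), about 0.15 kg, bottom-heavy; origin at the centre of its underside, z up. Stands on the bench at the start; two or three are present, the other absent (None)
- fresh2: a fresh cartridge, white with a blue cap: a box-shaped closed cartridge 56 mm (its x) by 44 mm (its y) by 75 mm tall (z), about 0.15 kg, bottom-heavy; origin at the centre of its underside, z up. Stands on the bench at the start; two or three are present, the other absent (None)
- tray: the yellow open return tray, fixed: 220 mm (its x) by 150 mm (its y), 45 mm tall, walls and floor 4 to 5 mm; origin under its centre, z up
- reel_a: a printed black reel disc 110 mm across and 8 mm thick lying on the bench, a bystander; origin under its centre
- reel_b: another printed reel disc, the same size, a bystander; origin under its centre
- scraper: a print scraper with a red handle, 200 mm long along its x, lying on the bench, a bystander; origin near its middle
- glue: a glue jar with an orange cap, 44 mm across and 100 mm tall, standing, a bystander; origin under its centre
- driver: a screwdriver with a yellow handle, 170 mm long along its x, lying, a bystander; origin near its middle
- canister: a can 60 mm across and 110 mm tall, standing, a bystander; origin under its centre
Mind the look-alikes: they are no part of the job. Leave any green look-alike of the fresh0 alone.

How it is judged (in metres and radians):
On the way, in this order (a step that is already met when the one before it is completed fails the run):
1. every spent cartridge lies or stands in the yellow tray (x of spent0 in the frame of tray between -0.11 and 0.11 m and y of spent0 in the frame of tray between -0.075 and 0.075 m and z of each of spent0, spent1, spent2 in the frame of tray below 0.042 m and linear speed of each of spent0, spent1, spent2 below 0.05 m/s and x of spent1 in the frame of tray between -0.11 and 0.11 m and y of spent1 in the frame of tray between -0.075 and 0.075 m and x of spent2 in the frame of tray between -0.11 and 0.11 m and y of spent2 in the frame of tray between -0.075 and 0.075 m), for 0.2 s.
2. every fresh cartridge is clicked down in a bay (z of fresh0 in the frame of dock between 0.015 and 0.0275 m and angle between each of fresh0, fresh1, fresh2's own z axis and vertical below 0.2 rad and x of fresh0 in the frame of dock between -0.015 and 0.015 m and y of fresh0 in the frame of dock between -0.09 and 0.09 m and linear speed of each of fresh0, fresh1, fresh2 below 0.05 m/s and z of fresh1 in the frame of dock between 0.015 and 0.0275 m and x of fresh1 in the frame of dock between -0.015 and 0.015 m and y of fresh1 in the frame of dock between -0.09 and 0.09 m and z of fresh2 in the frame of dock between 0.015 and 0.0275 m and x of fresh2 in the frame of dock between -0.015 and 0.015 m and y of fresh2 in the frame of dock between -0.09 and 0.09 m), for 0.3 s.
At the end, for the whole second after the job is handed in: Every spent cartridge is in the yellow tray; every fresh cartridge is upright in a bay and clicked down (underside 15 to 27.5 mm above the bench, within 15 mm of the bays' centre line); the lid is within 0.05 rad of shut; all at rest (all of step 1 and all of step 2 and value of joint lid below 0.05 rad); the robot touches nothing.
It fails at once if a bystander (reel, scraper, jar, screwdriver, can) is moved more than 5 cm (distance of any of reel_a, reel_b, scraper, glue, driver, canister from where it was at the start of the episode above 0.05 m).
Of spent0, spent1, spent2 only 1 to 2 are there at a start; the rules pass over those that are not, and their reading is None.
Of fresh0, fresh1, fresh2 only 2 to 3 are there at a start; the rules pass over those that are not, and their reading is None.
At some moment in a run one of fresh0, fresh1, fresh2 may be knocked a few centimetres aside while the robot is not near it.
It also fails if it takes over 210 s, if anything falls off the work surface, if the arm or the gripper's body presses on something with over 40 N, if the wrist force passes 120 N, or if a joint passes its speed limit or range.

## Working session

There is one attempt and no reset: what is moved stays moved. The work goes in short steps, Python scripts to look and compute and a shell command to move; the robot and the scene stay as the last step left them, time stands still between calls to the robot, and variables do not carry over. Pictures are saved under pics/ and viewed, about 12 in all and at most 16, crops included, and the job is handed in when it is done.

```bash
ls; mkdir -p pics; cat > h.py <<'E'
import numpy as np, cv2
from workcell import telemetry, cams, env
def grab(n):
    f=cams.grab_frame(n); f['R']=cv2.Rodrigues(np.array(f['rvec'],float))[0]; f['t']=np.array(f['tvec'],float).ravel(); f['K']=np.array(f['mtx'],float)
    return f
def save(f,p,crop=None,s=1):
    im=f['pixels'][:,:,::-1]
    if crop: a,b,c,d=crop; im=im[b:d,a:c]
    cv2.imwrite(p,cv2.resize(im,None,fx=s,fy=s,interpolation=cv2.INTER_CUBIC))
def ray(f,u,v,z):
    d=f['R'].T@np.linalg.inv(f['K'])@np.array([u,v,1.]); c=-f['R'].T@f['t']
    return (c+d*(z-c[2])/d[2]).round(1)
def proj(f,p):
    q=f['K']@(f['R']@np.array(p,float)+f['t']); return (q[:2]/q[2]).round(1)
E
python3 - <<'E'
from h import *
for n in('top','side'):
    f=grab(n); save(f,f'pics/{n}0.png',s=1.42); print(n,-f['R'].T@f['t'],f['K'][0,0])
print(telemetry.state())
E
```

```text
pics
top [ 460.03553577   -2.61638524 1142.22922695] 387.983659745231
side [ 109.98489045  940.65860362 1364.57307264] 522.510238801178
{'time_s': 0.1, 'qpos': array([-6.71494392e+01,  1.83473294e+01,  8.96985473e+01, -5.02613157e-04,
        7.20457065e+01, -1.14364627e+00]), 'qvel': array([-0.01265501, -0.11862889, -0.05533923, -0.05667272,  0.04297814,
       -0.03082892]), 'effort': array([ 8.92663411e-04, -4.13332665e+01, -2.32509238e+01,  7.29510491e-02,
        4.22139012e-02, -6.89506965e-05]), 'ee_pos': array([ 233.67618303, -524.91603907,  235.21673206]), 'ee_rot': array([-1.79908425e+02, -1.35012179e-03,  2.39943614e+01]), 'force': array([-0.79339294,  0.34842928, -0.12968657]), 'torque': array([0.01963391, 0.04228124, 0.00545064]), 'gripper_width': 91.02134148631555}
```

View pics/top0.png

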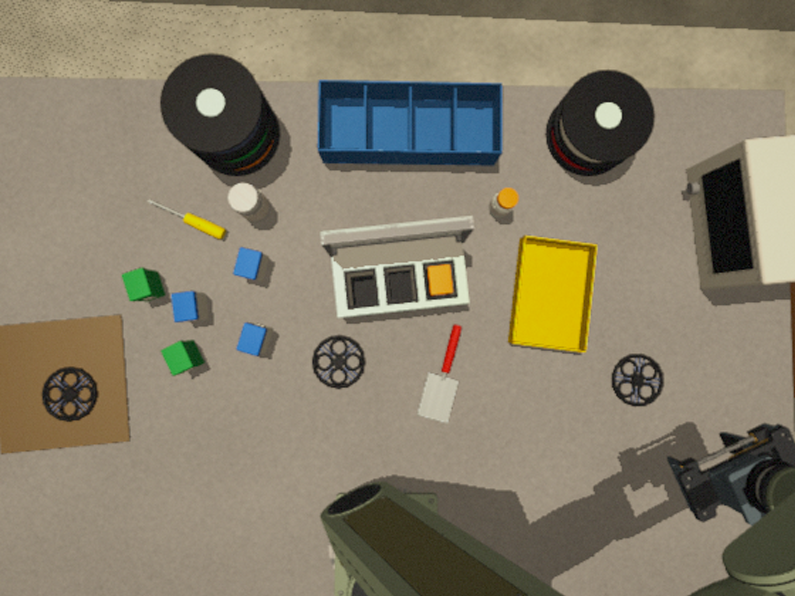

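View pics/side0.png

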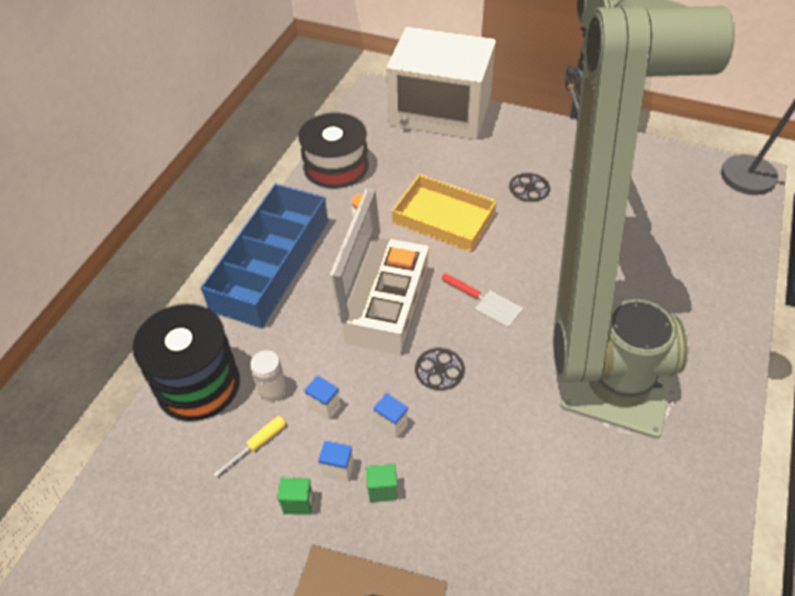

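Top view (795 px picture): one spent cartridge, with an orange cap, in the right bay (440,280). Three blue-capped fresh at (248,264), (185,307), (252,340). Two green look-alikes at (143,285) and (182,358), to leave alone. Tray at (553,295), lid upright at (397,233). The glue jar's orange cap at (508,198) is not a cartridge.

```bash
cat >> h.py <<'E'
def blobs(f,lo,hi,amin=60):
    hsv=cv2.cvtColor(f['pixels'],cv2.COLOR_RGB2HSV); m=cv2.inRange(hsv,np.array(lo),np.array(hi))
    cs=[c for c in cv2.findContours(m,cv2.RETR_EXTERNAL,cv2.CHAIN_APPROX_NONE)[0] if cv2.contourArea(c)>amin]
    return sorted(cs,key=cv2.contourArea,reverse=True)
def rect(f,c,z):
    p=np.array([ray(f,u,v,z)[:2] for u,v in c[:,0,:].astype(float)],np.float32)
    (a,b),(w,h),_=cv2.minAreaRect(p); bx=cv2.boxPoints(((a,b),(w,h),_))
    e=[bx[1]-bx[0],bx[2]-bx[1]]; L=max(e,key=np.linalg.norm)
    return np.round([a,b,max(w,h),min(w,h),np.degrees(np.arctan2(L[1],L[0]))%180],1)
BLUE=((100,150,100),(125,255,255)); OR=((8,170,150),(19,255,255)); YE=((21,170,80),(32,255,255))
def tri(f,g,p,q):
    A=[]; b=[]
    for F,(u,v) in((f,p),(g,q)):
        d=F['R'].T@np.linalg.inv(F['K'])@np.array([u,v,1.]); d/=np.linalg.norm(d); c=-F['R'].T@F['t']
        P=np.eye(3)-np.outer(d,d); A.append(P); b.append(P@c)
    return np.linalg.lstsq(np.vstack(A),np.hstack(b),rcond=None)[0].round(1)
def cen(c): m=cv2.moments(c); return m['m10']/m['m00'],m['m01']/m['m00']
E
python3 - <<'E'
from h import *
T=grab('top');S=grab('side')
for n,c,z in(('blue',BLUE,75),('orange',OR,98),('yellow',YE,45)):
    for F,k in((T,'top'),(S,'side')):
        for x in blobs(F,*c):print(n,k,np.round(cen(x)),cv2.contourArea(x),rect(F,x,z))
ot=[c for c in blobs(T,*OR) if cen(c)[1]>170 and cen(c)[1]<230]
os_=[c for c in blobs(S,*OR) if cen(c)[0]>270]
for a in ot:
  for b in os_: print('tri',tri(T,S,cen(a),cen(b)))
# white dock deck
m=cv2.inRange(cv2.cvtColor(T['pixels'],cv2.COLOR_RGB2HSV),(0,0,170),(180,50,255)); m[:,:225]=0;m[:,340:]=0;m[:150]=0;m[235:]=0
cv2.imwrite('pics/m.png',m)
save(T,'pics/dockT.png',(215,140,350,240),5); save(S,'pics/dockS.png',(220,120,320,260),4)
E
```

```text
blue top [290.  91.] 3229.5 [849.5 -39.2 360.  134.7  91. ]
blue top [177. 239.] 273.5 [413.6 261.4  53.3  42.2 163.9]
blue top [130. 216.] 271.0 [475.1 390.7  52.5  42.2   8.6]
blue top [174. 185.] 265.5 [559.2 272.3  52.6  41.8 167.4]
blue side [236. 320.] 234.5 [475.4 396.   51.6  40.2   7.6]
blue side [275. 287.] 192.5 [413.8 266.7  49.7  38.  164.1]
blue side [226. 274.] 190.0 [560.2 277.1  51.3  39.6 167.6]
orange side [144. 286.] 97.5 [754.7 404.9 110.   30.4  42.8]
yellow top [389. 207.] 4081.0 [ 508.7 -329.8  219.7  157.2  173.5]
yellow top [144. 159.] 218.5 [636.5 367.1  86.   24.   64.1]
yellow top [309. 196.] 206.0 [ 535.1 -102.8   53.2   38.3    8. ]
yellow top [357. 139.] 88.5 [ 702.1 -239.6   33.9   32.6  112.6]
```

View pics/dockT.png

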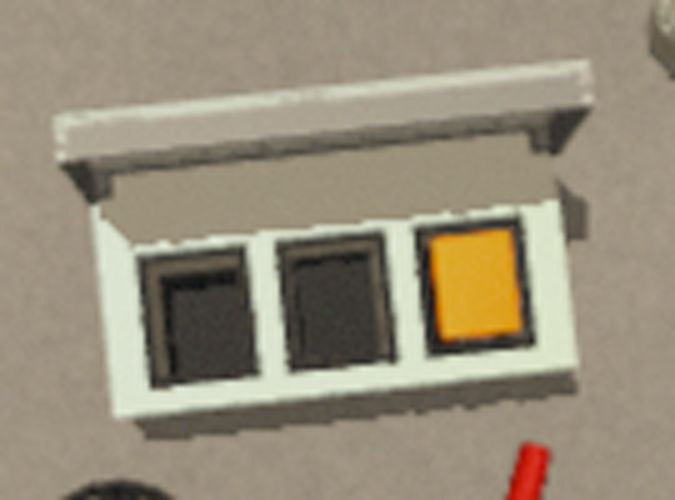

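View pics/dockS.png

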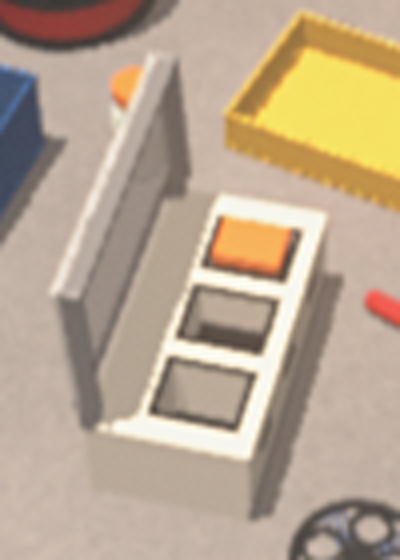

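Top crop: bay mouths centred near (199,316), (337,301), (474,287) in the crop. The left and middle are empty; the right holds the orange cap, just above the deck (clicked down). The side crop shows the same.

```bash
python3 - <<'E'
from h import *
T=grab('top');S=grab('side')
o=lambda c:[ray(T,u/5+215,v/5+140,85) for u,v in c]
B={'L':[(140,255),(245,243),(262,378),(150,388)],'M':[(277,240),(383,230),(398,362),(290,372)],'R':[(415,228),(520,217),(535,347),(427,357)]}
for k,c in B.items(): p=np.array(o(c)); print(k,p.mean(0).round(1),np.linalg.norm(p[1]-p[0]),np.linalg.norm(p[2]-p[1]))
C=np.array(o([(115,417),(578,367)])); d=C[0]-C[1]; print('front edge',C,C.mean(0),np.linalg.norm(d),'yaw',np.degrees(np.arctan2(-d[0],d[1])))
sB={'L':[(170,357),(256,366),(237,426),(150,415)],'M':[(195,284),(278,294),(264,352),(178,342)],'R':[(216,214),(300,222),(287,280),(203,272)]}
for k,c in sB.items(): print(k,'side',np.mean([ray(S,u/4+220,v/4+120,85) for u,v in c],0))
hs=[c for c in blobs(T,(8,150,100),(25,255,255)) if abs(cen(c)[0]-309)<5][0]
print('cap tri',tri(T,S,cen(hs),(250.5/4+220,245/4+120)))
E
```

```text
L [511.8  49.8  85. ] 57.55215026391281 74.28977049365541
M [520.8 -25.2  85. ] 58.33043802338536 72.7343110230653
R [ 529.2 -100.2   85. ] 57.988360901132566 71.70557858353838
front edge [[ 456.4   94.8   85. ]
 [ 486.1 -157.3   85. ]] [471.25 -31.25  85.  ] 253.84345569661633 yaw 6.7190672156444915
L side [512.175  50.     85.   ]
M side [520.375 -24.45   85.   ]
R side [ 530.375 -100.475   85.   ]
cap tri [530.9 -99.2  88.2]
```

```bash
cat > d.py <<'E'
# python3 d.py x y z yaw : remaining shift in tool axes (cm, after turning) and turn units
import sys,numpy as np
from workcell import telemetry
x,y,z,w=map(float,sys.argv[1:]); s=telemetry.state(); p=s['ee_pos']; r=s['ee_rot']
a=np.radians(w); dx,dy,dz=np.array([x,y,z])-p
t=(w-r[2]+90)%180-90
print('t',round(s['time_s'],2),'pos',p.round(1),r.round(1),'F',s['force'].round(1),'w',round(s['gripper_width'],1))
print('yaw units',round(-t/5,2),'x',round((dx*np.cos(a)+dy*np.sin(a))/10,2),'y',round((dx*np.sin(a)-dy*np.cos(a))/10,2),'z',round(-dz/10,2))
E
python3 -m inch '[{"yaw":0.86,"gripper":-1},{"yaw":0.86},{"yaw":0.86},{"yaw":0.86},{"x":2.6,"y":-3},{"x":2.6,"y":-3},{"x":2.6,"y":-3},{"x":2.6,"y":-3}]' 10; python3 d.py 529.5 -100.3 235 6.7
```

```text
t 0.3 pos [ 233.8 -525.2  235.7] [-180.    0.   24.] F [-0.8  0.3 -0.9] w 91.4
yaw units 3.46 x 34.33 y -38.75 z 0.07invalid input
```

```bash
python3 -m inch '[{"x":0,"y":0,"z":0,"yaw":0.86,"gripper":-1},{"x":0,"y":0,"z":0,"yaw":0.86,"gripper":-1},{"x":0,"y":0,"z":0,"yaw":0.86,"gripper":-1},{"x":0,"y":0,"z":0,"yaw":0.86,"gripper":-1}]' 10; python3 d.py 529.5 -100.3 235 6.7
```

```text
time_s: 0.63
ee_pos: [233.8, -525.3, 235.9]
ee_rot: [-180.0, 0.0, 6.6]
force: [0.5, 0.3, 0.6]
gripper_width: 67.8
t 0.63 pos [ 233.8 -525.3  235.9] [-180.     0.     6.6] F [0.5 0.3 0.6] w 67.8
yaw units -0.02 x 34.32 y -38.76 z 0.09
```

```bash
python3 -m inch '[{"x":2.6,"y":-2.98,"z":0,"yaw":0,"gripper":-1},{"x":2.6,"y":-2.98,"z":0,"yaw":0,"gripper":-1},{"x":2.6,"y":-2.98,"z":0,"yaw":0,"gripper":-1},{"x":2.6,"y":-2.98,"z":0,"yaw":0,"gripper":-1},{"x":2.6,"y":-2.98,"z":0,"yaw":0,"gripper":-1},{"x":2.6,"y":-2.98,"z":0,"yaw":0,"gripper":-1},{"x":2.6,"y":-2.98,"z":0,"yaw":0,"gripper":-1},{"x":2.6,"y":-2.98,"z":0,"yaw":0,"gripper":-1},{"x":2.6,"y":-2.98,"z":0,"yaw":0,"gripper":-1},{"x":2.6,"y":-2.98,"z":0,"yaw":0,"gripper":-1},{"x":2.6,"y":-2.98,"z":0,"yaw":0,"gripper":-1},{"x":2.6,"y":-2.98,"z":0,"yaw":0,"gripper":-1}]'; python3 d.py 529.5 -100.3 235 6.7
```

```text
time_s: 1.63
ee_pos: [502.1, -131.5, 236.1]
ee_rot: [180.0, -0.0, 6.8]
force: [0.9, -0.5, -0.1]
gripper_width: 0.6
t 1.63 pos [ 502.1 -131.5  236.1] [180.   -0.    6.8] F [ 0.9 -0.5 -0.1] w 0.6
yaw units 0.02 x 3.09 y -2.78 z 0.11
```

```bash
python3 -m inch '[{"x":3.09,"y":-2.78,"z":0,"yaw":0,"gripper":-1},{"x":0,"y":0,"z":4,"yaw":0,"gripper":-1},{"x":0,"y":0,"z":4,"yaw":0,"gripper":-1},{"x":0,"y":0,"z":2.2,"yaw":0,"gripper":-1},{"x":0,"y":0,"z":0,"yaw":0,"gripper":-1}]'; python3 -m inch '[{"x":0,"y":0,"z":0.3,"yaw":0,"gripper":-1},{"x":0,"y":0,"z":0.3,"yaw":0,"gripper":-1},{"x":0,"y":0,"z":0.3,"yaw":0,"gripper":-1},{"x":0,"y":0,"z":0,"yaw":0,"gripper":-1}]';python3 -m inch '[{"x":0,"y":0,"z":0.2,"yaw":0,"gripper":-1},{"x":0,"y":0,"z":0.2,"yaw":0,"gripper":-1},{"x":0,"y":0,"z":0,"yaw":0,"gripper":-1}]'; python3 d.py 529.5 -100.3 110 6.7
```

```text
time_s: 2.05
ee_pos: [525.2, -100.8, 129.0]
ee_rot: [-179.8, 0.6, 6.9]
force: [-1.1, 0.8, -0.6]
gripper_width: 0.7
time_s: 2.38
ee_pos: [529.4, -102.4, 126.0]
ee_rot: [180.0, -0.1, 6.8]
force: [-0.6, 0.2, 0.2]
gripper_width: 0.4
time_s: 2.63
ee_pos: [528.7, -102.1, 121.1]
ee_rot: [180.0, -0.0, 6.8]
force: [0.9, 0.5, -0.1]
gripper_width: -0.2
t 2.63 pos [ 528.7 -102.1  121.1] [180.   -0.    6.8] F [ 0.9  0.5 -0.1] w -0.2
yaw units 0.02 x 0.1 y -0.17 z 1.11
```

```bash
N='"x":0,"y":0,"yaw":0,"gripper":-1'; python3 -m inch '[{"x":0.1,"y":-0.17,"z":0.3,"yaw":0,"gripper":-1},{"x":0,"y":0,"z":0.2,"yaw":0,"gripper":-1},{"x":0,"y":0,"z":0.1,"yaw":0,"gripper":-1},{"x":0,"y":0,"z":0,"yaw":0,"gripper":-1}]';python3 -m inch '[{"x":0,"y":0,"z":0.2,"yaw":0,"gripper":-1},{"x":0,"y":0,"z":0.2,"yaw":0,"gripper":-1},{"x":0,"y":0,"z":0,"yaw":0,"gripper":-1}]';python3 -m inch '[{"x":0,"y":0,"z":0.1,"yaw":0,"gripper":-1},{"x":0,"y":0,"z":0.1,"yaw":0,"gripper":-1},{"x":0,"y":0,"z":0,"yaw":0,"gripper":-1}]'
```

```text
time_s: 2.97
ee_pos: [529.4, -101.0, 115.5]
ee_rot: [179.9, 0.0, 6.8]
force: [-2.2, -2.6, 5.2]
gripper_width: 0.7
time_s: 3.22
ee_pos: [529.4, -101.1, 111.6]
ee_rot: [179.9, 0.0, 6.8]
force: [-1.6, -3.2, 5.1]
gripper_width: 0.6
time_s: 3.47
ee_pos: [529.5, -101.5, 110.7]
ee_rot: [179.8, -0.0, 6.9]
force: [-4.3, -3.7, 11.8]
gripper_width: 0.2
```

```bash
python3 -m inch '[{"x":0,"y":0,"z":0.1,"yaw":0,"gripper":-1},{"x":0,"y":0,"z":0,"yaw":0,"gripper":-1}]';python3 -m inch '[{"x":0,"y":0,"z":-1,"yaw":0,"gripper":-1},{"x":0,"y":0,"z":-2,"yaw":0,"gripper":-1},{"x":0,"y":0,"z":-4,"yaw":0,"gripper":-0.1},{"x":0,"y":0,"z":-4,"yaw":0,"gripper":0.5},{"x":0,"y":0,"z":0,"yaw":0,"gripper":0.5},{"x":0,"y":0,"z":0,"yaw":0,"gripper":0.5},{"x":0,"y":0,"z":0,"yaw":0,"gripper":0.5},{"x":0,"y":0,"z":0,"yaw":0,"gripper":0.5}]'; python3 - <<'E'
from h import *
S=grab('side');T=grab('top')
save(S,'pics/s1.png',(220,90,340,240),3.5)
for c in blobs(T,(8,150,100),(25,255,255)):print(cen(c),rect(T,c,122),cv2.contourArea(c))
E
python3 d.py 529.5 -100.3 112 6.7
```

```text
time_s: 3.63
ee_pos: [529.6, -101.5, 110.7]
ee_rot: [179.8, -0.0, 6.9]
force: [-5.2, -3.9, 16.8]
gripper_width: 0.7
time_s: 4.3
ee_pos: [528.6, -99.9, 216.4]
ee_rot: [-179.9, 0.2, 6.8]
force: [0.2, 0.2, -0.3]
gripper_width: 37.8
(407.4507888805409, 199.13323315802654) [ 503.6 -324.5  205.   110.   173.3] 665.5
(357.1342134213421, 139.13421342134214) [ 683.8 -222.6   38.4   35.9  135.4] 151.5
t 4.4 pos [ 528.7 -100.   216.3] [-179.9    0.2    6.8] F [ 0.3 -0.7  0.2] w 45.8
yaw units 0.02 x 0.08 y 0.04 z 10.43
```

View pics/s1.png

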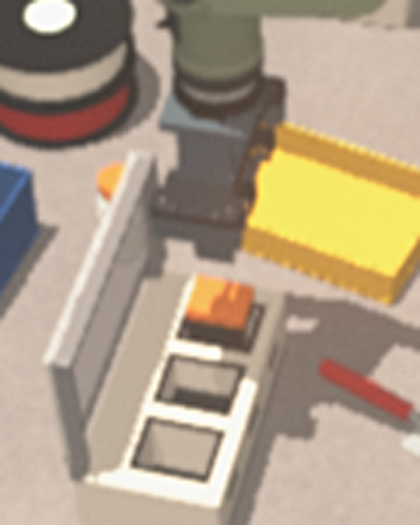

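The side crop shows the spent cartridge risen: orange cap at (222,300) with its black body showing above the deck. Grip it now.

```bash
python3 -m inch '[{"x":0.1,"y":0.04,"z":3.5,"yaw":0,"gripper":0.5},{"x":0,"y":0,"z":3,"yaw":0,"gripper":0.5},{"x":0,"y":0,"z":2,"yaw":0,"gripper":0.5},{"x":0,"y":0,"z":1.2,"yaw":0,"gripper":0.5},{"x":0,"y":0,"z":0.7,"yaw":0,"gripper":0.5},{"x":0,"y":0,"z":0,"yaw":0,"gripper":0.5},{"x":0,"y":0,"z":0,"yaw":0,"gripper":0.5}]' 25; python3 -m inch '[{"x":0,"y":0,"z":0,"yaw":0,"gripper":-1},{"x":0,"y":0,"z":0,"yaw":0,"gripper":-1},{"x":0,"y":0,"z":0,"yaw":0,"gripper":-1},{"x":0,"y":0,"z":0,"yaw":0,"gripper":-1},{"x":0,"y":0,"z":0,"yaw":0,"gripper":-1},{"x":0,"y":0,"z":0,"yaw":0,"gripper":-1}]' 25
```

```text
time_s: 4.98
ee_pos: [530.6, -100.5, 113.7]
ee_rot: [-180.0, 0.0, 6.8]
force: [0.2, -0.7, -0.3]
gripper_width: 68.2
time_s: 5.48
ee_pos: [530.9, -100.5, 114.5]
ee_rot: [180.0, -0.1, 6.8]
force: [-0.4, -0.1, 1.7]
gripper_width: 43.9
```

```bash
python3 -m inch '[{"x":0,"y":0,"z":-1,"yaw":0,"gripper":-1},{"x":0,"y":0,"z":-3,"yaw":0,"gripper":-1},{"x":0,"y":0,"z":-4,"yaw":0,"gripper":-1},{"x":0,"y":0,"z":-3,"yaw":0,"gripper":-1},{"x":0,"y":4,"z":0,"yaw":0,"gripper":-1},{"x":-0.5,"y":4,"z":0,"yaw":0,"gripper":-1},{"x":-1,"y":4,"z":0,"yaw":0,"gripper":-1},{"x":-1,"y":4,"z":0,"yaw":0,"gripper":-1},{"x":-1,"y":3.5,"z":0,"yaw":0,"gripper":-1},{"x":-1,"y":2,"z":0,"yaw":0,"gripper":-1},{"x":0,"y":0,"z":0,"yaw":0,"gripper":-1}]'; python3 d.py 508.7 -329 76 6.7
```

```text
time_s: 6.4
ee_pos: [509.6, -323.8, 223.9]
ee_rot: [179.9, 0.1, 6.5]
force: [0.4, 0.5, -1.9]
gripper_width: 43.6
t 6.4 pos [ 509.6 -323.8  223.9] [1.799e+02 1.000e-01 6.500e+00] F [ 0.4  0.5 -1.9] w 43.6
yaw units -0.03 x -0.15 y 0.51 z 14.79
```

```bash
python3 -m inch '[{"x":-0.1,"y":0.4,"z":4,"yaw":0,"gripper":-1},{"x":0,"y":0,"z":4,"yaw":0,"gripper":-1},{"x":0,"y":0,"z":3,"yaw":0,"gripper":-1},{"x":0,"y":0,"z":2,"yaw":0,"gripper":-1},{"x":0,"y":0,"z":1.3,"yaw":0,"gripper":-1},{"x":0,"y":0,"z":0.4,"yaw":0,"gripper":-1},{"x":0,"y":0,"z":0,"yaw":0,"gripper":-1},{"x":0,"y":0,"z":0,"yaw":0,"gripper":-1}]'; python3 -m inch '[{"x":0,"y":0,"z":0,"yaw":0,"gripper":0.4},{"x":0,"y":0,"z":0,"yaw":0,"gripper":0.4},{"x":0,"y":0,"z":0,"yaw":0,"gripper":0.4},{"x":0,"y":0,"z":-2,"yaw":0,"gripper":0.4},{"x":0,"y":0,"z":-4,"yaw":0,"gripper":0.4},{"x":0,"y":0,"z":-4,"yaw":0,"gripper":0.4},{"x":0,"y":0,"z":-4,"yaw":0,"gripper":0.4},{"x":0,"y":0,"z":-2,"yaw":0,"gripper":0.4}]'; python3 - <<'E'
from h import *
T=grab('top')
for x in blobs(T,*BLUE):print(np.round(cen(x)),rect(T,x,75))
save(T,'pics/t2.png',(70,140,430,280),2.2)
E
python3 d.py 414 262 235 -16
```

```text
time_s: 7.07
ee_pos: [511.4, -323.4, 77.9]
ee_rot: [180.0, -0.1, 6.8]
force: [0.2, 0.9, -0.9]
gripper_width: 44.1
time_s: 7.73
ee_pos: [512.4, -324.5, 243.4]
ee_rot: [179.6, -0.4, 6.8]
force: [-0.5, -0.0, -0.0]
gripper_width: 63.4
[289.  91.] [849.5 -39.2 360.  134.7  91. ]
[177. 238.] [413.6 261.4  53.3  42.2 163.9]
[130. 216.] [474.9 390.7  52.1  42.2   8.6]
[174. 185.] [559.  272.3  52.2  41.8 167.4]
t 7.78 pos [ 513.5 -325.2  246.2] [179.4  -0.7   6.8] F [ 1.4 -1.1  2.5] w 64.2
yaw units 4.56 x -25.75 y -53.7 z 1.12
```

View pics/t2.png

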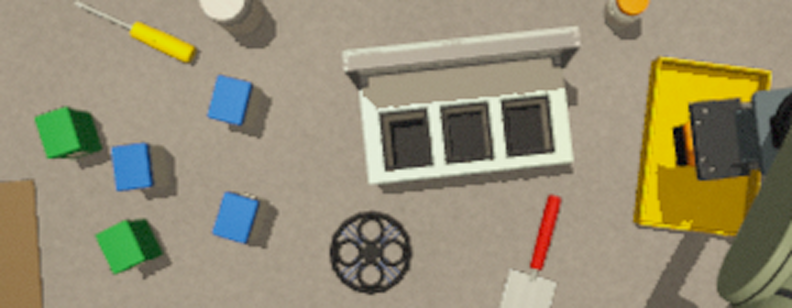

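The crop shows the dock empty and the spent cartridge standing in the tray at (685,148). The three fresh ones, with blue caps, are at (232,100), (133,165) and (236,218), unmoved. The green ones at (68,132) and (127,245) stay out of it.

```bash
python3 -m inch '[{"x":-2,"y":-3.5,"z":0,"yaw":0.91,"gripper":0.5},{"x":-2,"y":-3.5,"z":0,"yaw":0.91,"gripper":0.5},{"x":-2,"y":-3.5,"z":0,"yaw":0.91,"gripper":0.5},{"x":-2,"y":-3.5,"z":0,"yaw":0.91,"gripper":0.5},{"x":-2,"y":-3.5,"z":0,"yaw":0.91,"gripper":0.5},{"x":-1.5,"y":-3.8,"z":0,"yaw":0,"gripper":0.5},{"x":-1.5,"y":-3.8,"z":0,"yaw":0,"gripper":0.5},{"x":-1.5,"y":-3.8,"z":0,"yaw":0,"gripper":0.5},{"x":-1.5,"y":-3.8,"z":0,"yaw":0,"gripper":0.5},{"x":-1.5,"y":-3.8,"z":0,"yaw":0,"gripper":0.5},{"x":-1.5,"y":-3.8,"z":0,"yaw":0,"gripper":0.5}]'; python3 d.py 414 263 235 -16
```

```text
time_s: 8.7
ee_pos: [393.9, 100.0, 237.6]
ee_rot: [-180.0, -0.1, -16.0]
force: [0.4, 0.1, 0.2]
gripper_width: 68.6
t 8.7 pos [393.9 100.  237.6] [-1.8e+02 -1.0e-01 -1.6e+01] F [0.4 0.1 0.2] w 68.6
yaw units 0.01 x -2.56 y -16.22 z 0.26
```

```bash
python3 -m inch '[{"x":-0.6,"y":-4,"z":0,"yaw":0,"gripper":0.5},{"x":-0.6,"y":-4,"z":0,"yaw":0,"gripper":0.5},{"x":-0.6,"y":-4,"z":2,"yaw":0,"gripper":0.5},{"x":-0.6,"y":-3,"z":4,"yaw":0,"gripper":0.5},{"x":0,"y":0,"z":4,"yaw":0,"gripper":0.5},{"x":0,"y":0,"z":0,"yaw":0,"gripper":0.5},{"x":0,"y":0,"z":0,"yaw":0,"gripper":0.5}]'; python3 d.py 414 263 67 -16
```

```text
time_s: 9.28
ee_pos: [410.7, 240.3, 144.4]
ee_rot: [179.8, 0.2, -15.9]
force: [1.3, 0.3, 0.7]
gripper_width: 68.5
t 9.28 pos [410.7 240.3 144.4] [179.8   0.2 -15.9] F [1.3 0.3 0.7] w 68.5
yaw units 0.02 x -0.31 y -2.28 z 7.74
```

```bash
python3 -m inch '[{"x":-0.3,"y":-2.28,"z":0,"yaw":0,"gripper":0.5},{"x":0,"y":0,"z":0,"yaw":0,"gripper":0.5},{"x":0,"y":0,"z":0,"yaw":0,"gripper":0.5},{"x":0,"y":0,"z":2.5,"yaw":0,"gripper":0.5},{"x":0,"y":0,"z":2.5,"yaw":0,"gripper":0.5},{"x":0,"y":0,"z":2,"yaw":0,"gripper":0.5},{"x":0,"y":0,"z":0.6,"yaw":0,"gripper":0.5},{"x":0,"y":0,"z":0,"yaw":0,"gripper":0.5},{"x":0,"y":0,"z":0,"yaw":0,"gripper":0.5}]'; python3 d.py 414 263 67 -16; python3 -m inch '[{"x":0,"y":0,"z":0,"yaw":0,"gripper":-1},{"x":0,"y":0,"z":0,"yaw":0,"gripper":-1},{"x":0,"y":0,"z":0,"yaw":0,"gripper":-1},{"x":0,"y":0,"z":0,"yaw":0,"gripper":-1},{"x":0,"y":0,"z":0,"yaw":0,"gripper":-1},{"x":0,"y":0,"z":0,"yaw":0,"gripper":-1}]' 25;  python3 -m inch '[{"x":0,"y":0,"z":-3,"yaw":0,"gripper":-1},{"x":0,"y":0,"z":-4,"yaw":0,"gripper":-1},{"x":0,"y":0,"z":-4,"yaw":0,"gripper":-1},{"x":0,"y":0,"z":-4,"yaw":0,"gripper":-1},{"x":0,"y":0,"z":0,"yaw":-0.91,"gripper":-1},{"x":0,"y":0,"z":0,"yaw":-0.91,"gripper":-1},{"x":0,"y":0,"z":0,"yaw":-0.91,"gripper":-1},{"x":0,"y":0,"z":0,"yaw":-0.91,"gripper":-1},{"x":0,"y":0,"z":0,"yaw":-0.91,"gripper":-1},{"x":0,"y":0,"z":0,"yaw":0,"gripper":-1}]'; python3 d.py 512 50 200 6.7
```

```text
time_s: 10.03
ee_pos: [416.3, 263.4, 70.7]
ee_rot: [-179.9, -0.1, -16.0]
force: [-0.5, -0.4, -0.4]
gripper_width: 68.0
t 10.03 pos [416.3 263.4  70.7] [-1.799e+02 -1.000e-01 -1.600e+01] F [-0.5 -0.4 -0.4] w 68.0
yaw units 0.0 x -0.21 y 0.1 z 0.37
time_s: 10.53
ee_pos: [415.7, 263.6, 70.0]
ee_rot: [-180.0, -0.1, -15.9]
force: [-0.1, -0.8, 5.0]
gripper_width: 43.9
time_s: 11.37
ee_pos: [414.9, 263.4, 218.8]
ee_rot: [180.0, 0.1, 6.9]
force: [-0.4, 1.0, -2.2]
gripper_width: 43.7
t 11.37 pos [414.9 263.4 218.8] [1.8e+02 1.0e-01 6.9e+00] F [-0.4  1.  -2.2] w 43.7
yaw units 0.03 x 7.15 y 22.32 z 1.88
```

```bash
python3 -m inch '[{"x":1.3,"y":3.9,"z":0,"yaw":0,"gripper":-1},{"x":1.3,"y":3.9,"z":0,"yaw":0,"gripper":-1},{"x":1.3,"y":3.9,"z":0,"yaw":0,"gripper":-1},{"x":1.3,"y":3.9,"z":0,"yaw":0,"gripper":-1},{"x":1.2,"y":3.9,"z":0,"yaw":0,"gripper":-1},{"x":0.9,"y":2.8,"z":2.5,"yaw":0,"gripper":-1},{"x":0,"y":0,"z":2.5,"yaw":0,"gripper":-1},{"x":0,"y":0,"z":0,"yaw":0,"gripper":-1},{"x":0,"y":0,"z":0,"yaw":0,"gripper":-1}]'; python3 d.py 514 50.2 165 6.7;python3 - <<'E'
from h import *
S=grab('side');save(S,'pics/s3.png',(220,140,320,265),4.6)
T=grab('top');save(T,'pics/t3.png',(215,140,350,240),5)
E
```

```text
time_s: 12.12
ee_pos: [513.0, 50.6, 168.2]
ee_rot: [-180.0, 0.2, 6.7]
force: [0.4, -0.1, -0.7]
gripper_width: 43.8
t 12.12 pos [513.   50.6 168.2] [-180.     0.2    6.7] F [ 0.4 -0.1 -0.7] w 43.8
yaw units -0.0 x 0.09 y 0.05 z 0.32
```

View pics/s3.png

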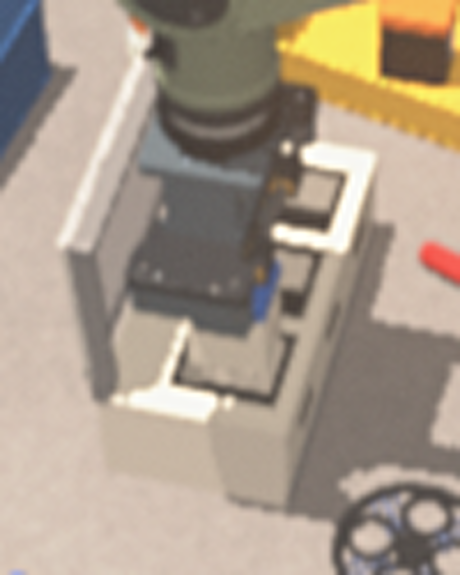

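The side crop shows the cartridge hanging squarely over the left bay (235,360), its lower edges inside the dark mouth outline. Lower it.

```bash
python3 -m inch '[{"x":0.09,"y":0.03,"z":0.5,"yaw":0,"gripper":-1},{"x":0,"y":0,"z":0.6,"yaw":0,"gripper":-1},{"x":0,"y":0,"z":0.6,"yaw":0,"gripper":-1},{"x":0,"y":0,"z":0,"yaw":0,"gripper":-1}]';python3 -m inch '[{"x":0,"y":0,"z":0.5,"yaw":0,"gripper":-1},{"x":0,"y":0,"z":0.5,"yaw":0,"gripper":-1},{"x":0,"y":0,"z":0,"yaw":0,"gripper":-1}]';python3 -m inch '[{"x":0,"y":0,"z":1,"yaw":0,"gripper":-1},{"x":0,"y":0,"z":0.8,"yaw":0,"gripper":-1},{"x":0,"y":0,"z":0,"yaw":0,"gripper":-1}]'; python3 d.py 514 50 116 6.7
```

```text
time_s: 12.55
ee_pos: [514.2, 50.9, 151.3]
ee_rot: [-180.0, 0.1, 6.8]
force: [-0.2, 1.1, -1.3]
gripper_width: 43.7
time_s: 12.8
ee_pos: [514.5, 50.5, 141.3]
ee_rot: [180.0, 0.1, 6.8]
force: [-0.0, -0.3, -1.1]
gripper_width: 43.9
time_s: 13.05
ee_pos: [513.8, 50.3, 122.3]
ee_rot: [-180.0, 0.2, 6.8]
force: [-0.6, -0.3, -1.5]
gripper_width: 44.1
t 13.05 pos [513.8  50.3 122.3] [-180.     0.2    6.8] F [-0.6 -0.3 -1.5] w 44.1
yaw units 0.02 x 0.02 y 0.04 z 0.63
```

Slid in freely. Lower to the carriage's "out" height and feel.

```bash
python3 -m inch '[{"x":0,"y":0,"z":0.4,"yaw":0,"gripper":-1},{"x":0,"y":0,"z":0.2,"yaw":0,"gripper":-1},{"x":0,"y":0,"z":0,"yaw":0,"gripper":-1}]';python3 -m inch '[{"x":0,"y":0,"z":0.2,"yaw":0,"gripper":-1},{"x":0,"y":0,"z":0.2,"yaw":0,"gripper":-1},{"x":0,"y":0,"z":0,"yaw":0,"gripper":-1},{"x":0,"y":0,"z":0,"yaw":0,"gripper":-1}]'
```

```text
time_s: 13.3
ee_pos: [515.0, 50.5, 117.9]
ee_rot: [180.0, 0.0, 6.8]
force: [0.2, 0.3, -2.1]
gripper_width: 43.9
time_s: 13.63
ee_pos: [515.1, 50.5, 114.4]
ee_rot: [180.0, -0.0, 6.8]
force: [0.6, -0.3, -1.0]
gripper_width: 43.9
```

```bash
python3 -m inch '[{"x":0,"y":0,"z":0,"yaw":0,"gripper":0.3},{"x":0,"y":0,"z":0,"yaw":0,"gripper":0.3},{"x":0,"y":0,"z":0,"yaw":0,"gripper":0.3},{"x":0,"y":0,"z":0,"yaw":0,"gripper":0.3},{"x":0,"y":0,"z":-3,"yaw":0,"gripper":0.3},{"x":0,"y":0,"z":-4,"yaw":0,"gripper":0.3},{"x":0,"y":0,"z":0,"yaw":0,"gripper":-1},{"x":0,"y":0,"z":0,"yaw":0,"gripper":-1},{"x":0,"y":0,"z":0,"yaw":0,"gripper":-1},{"x":0,"y":0,"z":0,"yaw":0,"gripper":-1},{"x":0,"y":0,"z":0,"yaw":0,"gripper":-1},{"x":0,"y":0,"z":0,"yaw":0,"gripper":-1}]' 10; python3 d.py 512.5 50 150 6.7; python3 - <<'E'
from h import *
S=grab('side');save(S,'pics/s4.png',(220,140,320,265),4.6)
E
```

```text
time_s: 14.63
ee_pos: [514.5, 50.5, 183.3]
ee_rot: [-180.0, 0.1, 6.8]
force: [-0.1, -0.5, 0.0]
gripper_width: 22.6
t 14.63 pos [514.5  50.5 183.3] [-1.8e+02  1.0e-01  6.8e+00] F [-0.1 -0.5  0. ] w 22.6
yaw units 0.02 x -0.21 y 0.02 z 3.33
```

View pics/s4.png

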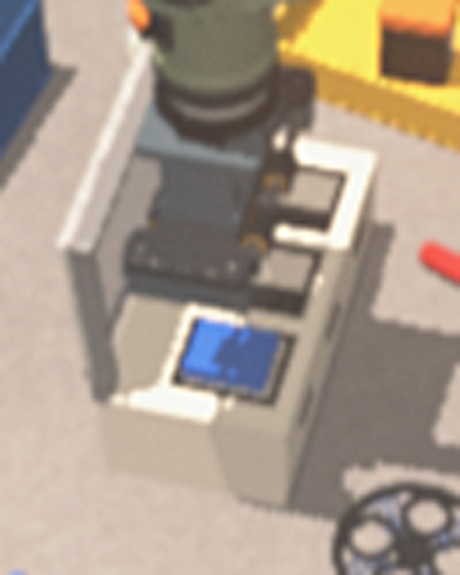

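The side crop shows the blue cap at (232,352) nearly level with the deck, so this bay's catch stood in and the cartridge went straight down. No press is needed.

```bash
python3 -m inch '[{"x":0,"y":0,"z":-3,"yaw":0,"gripper":0.5},{"x":-1,"y":-3,"z":-2,"yaw":0.92,"gripper":0.5},{"x":-1,"y":-3,"z":0,"yaw":0.92,"gripper":0.5},{"x":-1,"y":-3,"z":0,"yaw":0.92,"gripper":0.5},{"x":0,"y":-3,"z":0,"yaw":0.92,"gripper":0.5},{"x":0,"y":0,"z":0,"yaw":0,"gripper":0.5}]'; python3 - <<'E'
from h import *
for n in('top','side'):
  F=grab(n)
  for x in blobs(F,*BLUE):print(n,np.round(cen(x)),rect(F,x,75),rect(F,x,98)[:4])
E
python3 d.py 559.3 273.5 150 -12.4
```

```text
time_s: 15.18
ee_pos: [485.5, 173.0, 234.2]
ee_rot: [-179.8, -0.0, -11.5]
force: [0.4, 0.1, 0.3]
gripper_width: 55.2
top [290.  91.] [849.5 -39.2 359.9 134.7  91. ] [841.1 -38.4 352.3 131.8]
top [254. 202.] [514.9  51.4  57.   44.2   6.2] [513.7  50.3  55.8  43.2]
side [236. 320.] [475.  396.   50.9  39.6   8.6] [468.6 405.7  49.9  38.9]
side [226. 274.] [559.7 277.4  50.3  39.1 167.7] [551.7 289.2  49.4  38.5]
t 15.28 pos [485.2 169.6 233.8] [179.9   0.  -11.4] F [1.  0.3 0.1] w 63.4
yaw units 0.19 x 5.0 y -11.74 z 8.38
```

```bash
python3 -m inch '[{"x":1.25,"y":-3,"z":0,"yaw":0.19,"gripper":0.5},{"x":1.25,"y":-3,"z":0,"yaw":0,"gripper":0.5},{"x":1.25,"y":-3,"z":1,"yaw":0,"gripper":0.5},{"x":1.25,"y":-2.74,"z":3,"yaw":0,"gripper":0.5},{"x":0,"y":0,"z":3.5,"yaw":0,"gripper":0.5},{"x":0,"y":0,"z":0,"yaw":0,"gripper":0.5},{"x":0,"y":0,"z":0,"yaw":0,"gripper":0.5}]'; python3 d.py 559.3 273.5 70 -12.4
```

```text
time_s: 15.87
ee_pos: [557.9, 270.8, 157.8]
ee_rot: [179.8, 0.3, -12.6]
force: [-0.4, -0.9, 0.6]
gripper_width: 68.3
t 15.87 pos [557.9 270.8 157.8] [179.8   0.3 -12.6] F [-0.4 -0.9  0.6] w 68.3
yaw units -0.04 x 0.07 y -0.29 z 8.78
```

```bash
python3 -m inch '[{"x":0.05,"y":-0.2,"z":2,"yaw":0,"gripper":0.5},{"x":0,"y":0,"z":2.5,"yaw":0,"gripper":0.5},{"x":0,"y":0,"z":2.5,"yaw":0,"gripper":0.5},{"x":0,"y":0,"z":1.5,"yaw":0,"gripper":0.5},{"x":0,"y":0,"z":0.3,"yaw":0,"gripper":0.5},{"x":0,"y":0,"z":0,"yaw":0,"gripper":0.5},{"x":0,"y":0,"z":0,"yaw":0,"gripper":0.5}]'; python3 d.py 559.3 273.5 70 -12.4; python3 -m inch '[{"x":0,"y":0,"z":0,"yaw":0,"gripper":-1},{"x":0,"y":0,"z":0,"yaw":0,"gripper":-1},{"x":0,"y":0,"z":0,"yaw":0,"gripper":-1},{"x":0,"y":0,"z":0,"yaw":0,"gripper":-1},{"x":0,"y":0,"z":0,"yaw":0,"gripper":-1},{"x":0,"y":0,"z":0,"yaw":0,"gripper":-1}]' 25;  python3 d.py 559.3 272.5 70 -12.4; python3 -m inch '[{"x":0,"y":0,"z":-3,"yaw":0,"gripper":-1},{"x":0,"y":0,"z":-4,"yaw":0,"gripper":-1},{"x":0,"y":0,"z":-4,"yaw":0,"gripper":-1},{"x":0,"y":0,"z":-4,"yaw":0,"gripper":-1},{"x":-1,"y":2,"z":0,"yaw":-0.96,"gripper":-1},{"x":-1,"y":2,"z":0,"yaw":-0.96,"gripper":-1},{"x":-1,"y":2,"z":0,"yaw":-0.96,"gripper":-1},{"x":0,"y":3,"z":0,"yaw":-0.96,"gripper":-1},{"x":0,"y":0,"z":0,"yaw":0,"gripper":-1}]'; python3 d.py 520.7 -25 165 6.7
```

```text
time_s: 16.45
ee_pos: [561.4, 274.2, 74.4]
ee_rot: [-179.9, -0.2, -12.6]
force: [0.6, 0.4, 0.8]
gripper_width: 68.1
t 16.45 pos [561.4 274.2  74.4] [-179.9   -0.2  -12.6] F [0.6 0.4 0.8] w 68.1
yaw units -0.04 x -0.19 y 0.11 z 0.44
time_s: 16.95
ee_pos: [560.2, 274.4, 72.7]
ee_rot: [-180.0, -0.1, -12.5]
force: [-1.2, -0.4, 5.1]
gripper_width: 43.7
t 16.95 pos [560.2 274.4  72.7] [-1.80e+02 -1.00e-01 -1.25e+01] F [-1.2 -0.4  5.1] w 43.7
yaw units -0.03 x -0.05 y 0.21 z 0.27
time_s: 17.7
ee_pos: [521.9, 185.1, 221.7]
ee_rot: [179.8, 0.1, 6.7]
force: [0.1, -0.4, -0.4]
gripper_width: 43.6
t 17.7 pos [521.9 185.1 221.7] [1.798e+02 1.000e-01 6.700e+00] F [ 0.1 -0.4 -0.4] w 43.6
yaw units -0.01 x -2.57 y 20.85 z 5.67
```

```bash
python3 -m inch '[{"x":-0.5,"y":4,"z":0,"yaw":0,"gripper":-1},{"x":-0.5,"y":4,"z":0,"yaw":0,"gripper":-1},{"x":-0.5,"y":4,"z":0,"yaw":0,"gripper":-1},{"x":-0.5,"y":4,"z":0,"yaw":0,"gripper":-1},{"x":-0.5,"y":4,"z":0,"yaw":0,"gripper":-1},{"x":0,"y":0.9,"z":2,"yaw":0,"gripper":-1},{"x":0,"y":0,"z":2.5,"yaw":0,"gripper":-1},{"x":0,"y":0,"z":0,"yaw":0,"gripper":-1},{"x":0,"y":0,"z":0,"yaw":0,"gripper":-1}]'; python3 d.py 521.3 -25 165 6.7
```

```text
time_s: 18.45
ee_pos: [521.7, -21.3, 175.9]
ee_rot: [-179.9, 0.2, 6.6]
force: [0.1, 0.3, -1.6]
gripper_width: 44.3
t 18.45 pos [521.7 -21.3 175.9] [-179.9    0.2    6.6] F [ 0.1  0.3 -1.6] w 44.3
yaw units -0.02 x -0.08 y 0.37 z 1.09
```

```bash
python3 -m inch '[{"x":-0.08,"y":0.36,"z":0.5,"yaw":0,"gripper":-1},{"x":0,"y":0,"z":0.6,"yaw":0,"gripper":-1},{"x":0,"y":0,"z":0,"yaw":0,"gripper":-1},{"x":0,"y":0,"z":0,"yaw":0,"gripper":-1}]'; python3 d.py 521.3 -25 155 6.7;python3 -m inch '[{"x":0,"y":0,"z":0.5,"yaw":0,"gripper":-1},{"x":0,"y":0,"z":0.5,"yaw":0,"gripper":-1},{"x":0,"y":0,"z":0,"yaw":0,"gripper":-1}]';python3 -m inch '[{"x":0,"y":0,"z":0.4,"yaw":0,"gripper":-1},{"x":0,"y":0,"z":0.4,"yaw":0,"gripper":-1},{"x":0,"y":0,"z":0,"yaw":0,"gripper":-1}]'
```

```text
time_s: 18.78
ee_pos: [522.2, -24.7, 166.2]
ee_rot: [180.0, -0.0, 6.7]
force: [0.2, 0.2, -0.9]
gripper_width: 43.8
t 18.78 pos [522.2 -24.7 166.2] [180.   -0.    6.7] F [ 0.2  0.2 -0.9] w 43.8
yaw units -0.0 x -0.1 y 0.02 z 1.12
time_s: 19.03
ee_pos: [521.4, -25.0, 155.0]
ee_rot: [-180.0, 0.1, 6.7]
force: [-0.7, -0.2, -0.9]
gripper_width: 44.0
time_s: 19.28
ee_pos: [521.6, -25.1, 147.1]
ee_rot: [-180.0, 0.1, 6.6]
force: [-0.3, 0.3, -1.5]
gripper_width: 44.1
```

```bash
python3 -m inch '[{"x":0,"y":0,"z":1,"yaw":0,"gripper":-1},{"x":0,"y":0,"z":1,"yaw":0,"gripper":-1},{"x":0,"y":0,"z":0.4,"yaw":0,"gripper":-1},{"x":0,"y":0,"z":0,"yaw":0,"gripper":-1}]'; python3 -m inch '[{"x":0,"y":0,"z":0.3,"yaw":0,"gripper":-1},{"x":0,"y":0,"z":0.3,"yaw":0,"gripper":-1},{"x":0,"y":0,"z":0,"yaw":0,"gripper":-1},{"x":0,"y":0,"z":0,"yaw":0,"gripper":-1}]'
```

```text
time_s: 19.62
ee_pos: [521.0, -25.1, 122.2]
ee_rot: [-180.0, 0.2, 6.6]
force: [-0.9, 0.5, -1.4]
gripper_width: 44.2
time_s: 19.95
ee_pos: [522.5, -25.2, 118.5]
ee_rot: [180.0, -0.1, 6.6]
force: [-0.4, 0.7, 2.7]
gripper_width: 44.1
```

Contact at underside ≈ 46 mm: this carriage is out. Let go, then press.

```bash
python3 -m inch '[{"x":0,"y":0,"z":0,"yaw":0,"gripper":0.3},{"x":0,"y":0,"z":0,"yaw":0,"gripper":0.3},{"x":0,"y":0,"z":0,"yaw":0,"gripper":0.3},{"x":0,"y":0,"z":0,"yaw":0,"gripper":0.3},{"x":0,"y":0,"z":-2,"yaw":0,"gripper":0.3},{"x":0,"y":0,"z":-3,"yaw":0,"gripper":0.3},{"x":0,"y":0,"z":0,"yaw":0,"gripper":-1},{"x":0,"y":0,"z":0,"yaw":0,"gripper":-1},{"x":0,"y":0,"z":0,"yaw":0,"gripper":-1},{"x":0,"y":0,"z":0,"yaw":0,"gripper":-1},{"x":0,"y":0,"z":0,"yaw":0,"gripper":-1},{"x":0,"y":0,"z":0,"yaw":0,"gripper":-1}]' 10; python3 -m inch '[{"x":0,"y":0,"z":0,"yaw":0,"gripper":-1},{"x":0,"y":0,"z":0,"yaw":0,"gripper":-1},{"x":0,"y":0,"z":0,"yaw":0,"gripper":-1},{"x":0,"y":0,"z":1.5,"yaw":0,"gripper":-1},{"x":0,"y":0,"z":0.5,"yaw":0,"gripper":-1},{"x":0,"y":0,"z":0,"yaw":0,"gripper":-1}]'; python3 d.py 520.5 -25 111 6.7
```

```text
time_s: 20.95
ee_pos: [521.6, -25.1, 167.1]
ee_rot: [-180.0, 0.1, 6.6]
force: [0.2, 0.2, -0.1]
gripper_width: 22.4
time_s: 21.45
ee_pos: [521.0, -25.1, 146.6]
ee_rot: [-180.0, 0.2, 6.6]
force: [-0.9, -0.3, 0.2]
gripper_width: 0.8
t 21.45 pos [521.  -25.1 146.6] [-180.     0.2    6.6] F [-0.9 -0.3  0.2] w 0.8
yaw units -0.01 x -0.05 y -0.01 z 3.56
```

```bash
python3 -m inch '[{"x":0,"y":0,"z":0.4,"yaw":0,"gripper":-1},{"x":0,"y":0,"z":0.5,"yaw":0,"gripper":-1},{"x":0,"y":0,"z":0.5,"yaw":0,"gripper":-1},{"x":0,"y":0,"z":0,"yaw":0,"gripper":-1}]'; python3 -m inch '[{"x":0,"y":0,"z":0.5,"yaw":0,"gripper":-1},{"x":0,"y":0,"z":0.5,"yaw":0,"gripper":-1},{"x":0,"y":0,"z":0.5,"yaw":0,"gripper":-1},{"x":0,"y":0,"z":0,"yaw":0,"gripper":-1}]';python3 -m inch '[{"x":0,"y":0,"z":0.3,"yaw":0,"gripper":-1},{"x":0,"y":0,"z":0.2,"yaw":0,"gripper":-1},{"x":0,"y":0,"z":0.2,"yaw":0,"gripper":-1},{"x":0,"y":0,"z":0,"yaw":0,"gripper":-1},{"x":0,"y":0,"z":0,"yaw":0,"gripper":-1}]'
```

```text
time_s: 21.78
ee_pos: [522.5, -25.2, 134.2]
ee_rot: [180.0, -0.1, 6.6]
force: [-0.2, -1.2, 3.3]
gripper_width: 0.5
time_s: 22.12
ee_pos: [522.5, -25.2, 119.4]
ee_rot: [180.0, -0.1, 6.6]
force: [-1.3, -0.3, 4.7]
gripper_width: 0.7
time_s: 22.53
ee_pos: [522.5, -25.2, 112.9]
ee_rot: [180.0, -0.1, 6.6]
force: [-1.2, -0.0, 6.2]
gripper_width: 0.5
```

```bash
python3 -m inch '[{"x":0,"y":0,"z":0.2,"yaw":0,"gripper":-1},{"x":0,"y":0,"z":0.1,"yaw":0,"gripper":-1},{"x":0,"y":0,"z":0,"yaw":0,"gripper":-1},{"x":0,"y":0,"z":0,"yaw":0,"gripper":-1}]';python3 -m inch '[{"x":0,"y":0,"z":0.1,"yaw":0,"gripper":-1},{"x":0,"y":0,"z":0,"yaw":0,"gripper":-1},{"x":0,"y":0,"z":0,"yaw":0,"gripper":-1}]'
```

```text
time_s: 22.87
ee_pos: [522.6, -25.2, 110.7]
ee_rot: [180.0, -0.1, 6.7]
force: [-1.8, 0.5, 10.5]
gripper_width: 0.4
time_s: 23.12
ee_pos: [522.8, -25.2, 110.6]
ee_rot: [180.0, -0.1, 6.6]
force: [-3.4, 0.3, 17.4]
gripper_width: 0.8
```

```bash
python3 -m inch '[{"x":0,"y":0,"z":-0.8,"yaw":0,"gripper":-1},{"x":0,"y":0,"z":-0.8,"yaw":0,"gripper":-1},{"x":0,"y":0,"z":0,"yaw":0,"gripper":-1},{"x":0,"y":0,"z":0,"yaw":0,"gripper":-1}]';python3 -m inch '[{"x":0,"y":0,"z":-3,"yaw":0,"gripper":-1},{"x":0,"y":0,"z":-4,"yaw":0,"gripper":-1},{"x":-1,"y":-4,"z":-3,"yaw":0,"gripper":0.5},{"x":-1,"y":-4,"z":-1,"yaw":0,"gripper":0.5},{"x":0,"y":-4,"z":0,"yaw":0,"gripper":0.5},{"x":0,"y":-4,"z":0,"yaw":0,"gripper":0.5},{"x":0,"y":-4,"z":0,"yaw":0,"gripper":0.5},{"x":0,"y":-4,"z":0,"yaw":0,"gripper":0.5},{"x":0,"y":-4,"z":0,"yaw":0,"gripper":0.5},{"x":0,"y":0,"z":0,"yaw":0,"gripper":0.5}]'; python3 - <<'E'
from h import *
for n in('top','side'):
  F=grab(n)
  for x in blobs(F,*BLUE):print(n,np.round(cen(x)),rect(F,x,75),rect(F,x,98)[:4])
  save(F,f'pics/{n}5.png',(70,110,350,330),2.6)
E
python3 d.py 475 393 235 8.6
```

```text
time_s: 23.45
ee_pos: [522.5, -25.2, 124.3]
ee_rot: [180.0, -0.1, 6.6]
force: [0.2, 0.6, -1.0]
gripper_width: 0.3
time_s: 24.28
ee_pos: [471.7, 249.0, 227.5]
ee_rot: [-179.8, 0.0, 7.0]
force: [-0.2, -0.2, 0.3]
gripper_width: 50.7
top [290.  91.] [849.5 -39.2 360.  134.7  91. ] [841.1 -38.4 352.3 131.8]
top [282. 199.] [523.9 -24.6  57.3  45.1   6.9] [522.5 -24.2  56.   44.1]
top [254. 202.] [514.8  51.4  57.3  43.6   7.1] [513.6  50.3  56.   42.9]
side [236. 320.] [475.  396.   50.9  39.6   8.6] [468.6 405.7  49.9  38.9]
side [278. 197.] [530.7 -37.9  52.1  37.6   6.7] [523.2 -20.5  51.2  36.9]
t 24.38 pos [472.1 244.  227.4] [1.799e+02 1.000e-01 6.800e+00] F [-0.3 -0.6  0.4] w 59.1
yaw units -0.35 x 2.51 y -14.69 z -0.76
```

View pics/side5.png

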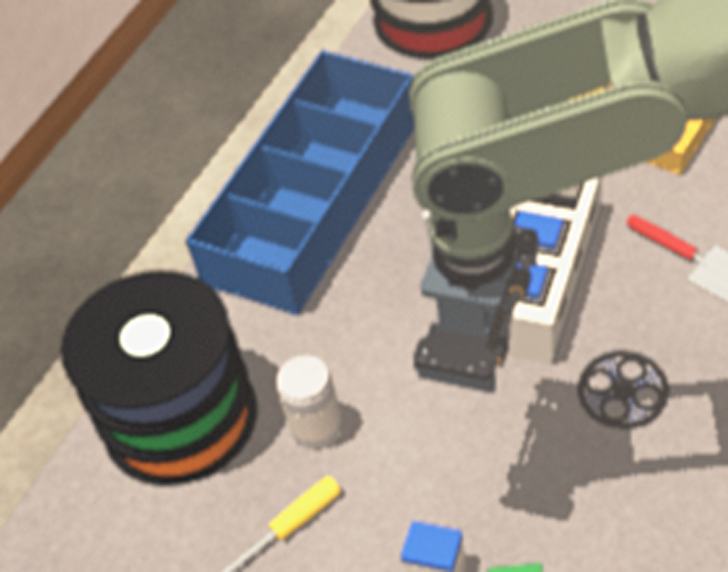

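The side picture shows both blue caps in the dock, at (540,230) and (537,280), low at deck level. The last fresh cartridge is at (432,545), unmoved. Fetch it.

```bash
python3 -m inch '[{"x":0.7,"y":-3.7,"z":0,"yaw":-0.35,"gripper":0.5},{"x":0.7,"y":-3.7,"z":0,"yaw":0,"gripper":0.5},{"x":0.7,"y":-3.7,"z":0,"yaw":0,"gripper":0.5},{"x":0.4,"y":-3.6,"z":2,"yaw":0,"gripper":0.5},{"x":0,"y":0,"z":4,"yaw":0,"gripper":0.5},{"x":0,"y":0,"z":2,"yaw":0,"gripper":0.5},{"x":0,"y":0,"z":0,"yaw":0,"gripper":0.5},{"x":0,"y":0,"z":0,"yaw":0,"gripper":0.5}]'; python3 d.py 475 393 71 8.6
```

```text
time_s: 25.05
ee_pos: [477.4, 390.3, 147.2]
ee_rot: [179.9, 0.1, 8.3]
force: [0.0, 0.4, 0.7]
gripper_width: 67.9
t 25.05 pos [477.4 390.3 147.2] [1.799e+02 1.000e-01 8.300e+00] F [0.  0.4 0.7] w 67.9
yaw units -0.06 x -0.19 y -0.31 z 7.62
```

```bash
python3 -m inch '[{"x":-0.19,"y":-0.2,"z":1,"yaw":-0.06,"gripper":0.5},{"x":0,"y":0,"z":2.5,"yaw":0,"gripper":0.5},{"x":0,"y":0,"z":2.5,"yaw":0,"gripper":0.5},{"x":0,"y":0,"z":1.5,"yaw":0,"gripper":0.5},{"x":0,"y":0,"z":0.1,"yaw":0,"gripper":0.5},{"x":0,"y":0,"z":0,"yaw":0,"gripper":0.5},{"x":0,"y":0,"z":0,"yaw":0,"gripper":0.5}]'; python3 -m inch '[{"x":0,"y":0,"z":0,"yaw":0,"gripper":-1},{"x":0,"y":0,"z":0,"yaw":0,"gripper":-1},{"x":0,"y":0,"z":0,"yaw":0,"gripper":-1},{"x":0,"y":0,"z":0,"yaw":0,"gripper":-1},{"x":0,"y":0,"z":0,"yaw":0,"gripper":-1},{"x":0,"y":0,"z":0,"yaw":0,"gripper":-1}]' 25;  python3 d.py 475 391 71 8.6; python3 -m inch '[{"x":0,"y":0,"z":-3,"yaw":0,"gripper":-1},{"x":0,"y":0,"z":-4,"yaw":0,"gripper":-1},{"x":0,"y":0,"z":-4,"yaw":0,"gripper":-1},{"x":0,"y":0,"z":-4,"yaw":0.38,"gripper":-1},{"x":0,"y":4,"z":0,"yaw":0,"gripper":-1},{"x":0,"y":4,"z":0,"yaw":0,"gripper":-1},{"x":0,"y":4,"z":0,"yaw":0,"gripper":-1},{"x":0,"y":4,"z":0,"yaw":0,"gripper":-1},{"x":0,"y":4,"z":0,"yaw":0,"gripper":-1},{"x":0,"y":4,"z":0,"yaw":0,"gripper":-1},{"x":0,"y":4,"z":0,"yaw":0,"gripper":-1},{"x":0,"y":0,"z":0,"yaw":0,"gripper":-1}]'; python3 d.py 529.8 -100.4 165 6.7
```

```text
time_s: 25.63
ee_pos: [476.3, 394.2, 74.2]
ee_rot: [-179.9, -0.2, 8.7]
force: [-0.4, 0.5, 0.5]
gripper_width: 68.1
time_s: 26.13
ee_pos: [475.3, 393.8, 72.9]
ee_rot: [-180.0, -0.1, 8.7]
force: [0.1, -0.2, 4.4]
gripper_width: 44.0
t 26.13 pos [475.3 393.8  72.9] [-1.8e+02 -1.0e-01  8.7e+00] F [ 0.1 -0.2  4.4] w 44.0
yaw units 0.02 x -0.07 y 0.27 z 0.19
time_s: 27.13
ee_pos: [508.1, 109.4, 221.9]
ee_rot: [179.8, 0.1, 6.5]
force: [-0.3, 0.4, -1.8]
gripper_width: 44.1
t 27.13 pos [508.1 109.4 221.9] [1.798e+02 1.000e-01 6.500e+00] F [-0.3  0.4 -1.8] w 44.1
yaw units -0.05 x -0.29 y 21.09 z 5.69
```

```bash
python3 -m inch '[{"x":-0.05,"y":4,"z":0,"yaw":-0.05,"gripper":-1},{"x":-0.05,"y":4,"z":0,"yaw":0,"gripper":-1},{"x":-0.05,"y":4,"z":0,"yaw":0,"gripper":-1},{"x":-0.05,"y":4,"z":0,"yaw":0,"gripper":-1},{"x":-0.05,"y":4,"z":0,"yaw":0,"gripper":-1},{"x":0,"y":1.2,"z":2,"yaw":0,"gripper":-1},{"x":0,"y":0,"z":2.5,"yaw":0,"gripper":-1},{"x":0,"y":0,"z":0,"yaw":0,"gripper":-1},{"x":0,"y":0,"z":0,"yaw":0,"gripper":-1}]'; python3 d.py 530 -100.4 160 6.7
```

```text
time_s: 27.88
ee_pos: [530.5, -94.6, 176.1]
ee_rot: [-179.9, 0.2, 7.0]
force: [1.2, 0.1, -0.6]
gripper_width: 43.9
t 27.88 pos [530.5 -94.6 176.1] [-179.9    0.2    7. ] F [ 1.2  0.1 -0.6] w 43.9
yaw units 0.07 x -0.11 y 0.57 z 1.61
```

```bash
python3 -m inch '[{"x":-0.1,"y":0.56,"z":0.5,"yaw":0.06,"gripper":-1},{"x":0,"y":0,"z":0.6,"yaw":0,"gripper":-1},{"x":0,"y":0,"z":0,"yaw":0,"gripper":-1},{"x":0,"y":0,"z":0,"yaw":0,"gripper":-1}]'; python3 d.py 530 -100.4 155 6.7;python3 -m inch '[{"x":0,"y":0,"z":0.5,"yaw":0,"gripper":-1},{"x":0,"y":0,"z":0.5,"yaw":0,"gripper":-1},{"x":0,"y":0,"z":0,"yaw":0,"gripper":-1}]';python3 -m inch '[{"x":0,"y":0,"z":0.4,"yaw":0,"gripper":-1},{"x":0,"y":0,"z":0.4,"yaw":0,"gripper":-1},{"x":0,"y":0,"z":0,"yaw":0,"gripper":-1}]'
```

```text
time_s: 28.22
ee_pos: [531.3, -100.4, 166.6]
ee_rot: [180.0, -0.0, 6.8]
force: [-0.6, 0.3, -2.3]
gripper_width: 44.2
t 28.22 pos [ 531.3 -100.4  166.6] [180.   -0.    6.8] F [-0.6  0.3 -2.3] w 44.2
yaw units 0.02 x -0.13 y -0.01 z 1.16
time_s: 28.47
ee_pos: [530.6, -100.5, 155.3]
ee_rot: [-180.0, 0.1, 6.8]
force: [-0.4, 0.6, -2.0]
gripper_width: 43.6
time_s: 28.72
ee_pos: [530.6, -100.7, 147.4]
ee_rot: [-180.0, 0.1, 6.8]
force: [-0.3, 0.5, -0.7]
gripper_width: 44.0
```

```bash
python3 -m inch '[{"x":0,"y":0,"z":1,"yaw":0,"gripper":-1},{"x":0,"y":0,"z":1,"yaw":0,"gripper":-1},{"x":0,"y":0,"z":0.4,"yaw":0,"gripper":-1},{"x":0,"y":0,"z":0,"yaw":0,"gripper":-1}]'; python3 -m inch '[{"x":0,"y":0,"z":0.3,"yaw":0,"gripper":-1},{"x":0,"y":0,"z":0.3,"yaw":0,"gripper":-1},{"x":0,"y":0,"z":0,"yaw":0,"gripper":-1},{"x":0,"y":0,"z":0,"yaw":0,"gripper":-1}]'
```

```text
time_s: 29.05
ee_pos: [530.0, -100.6, 122.5]
ee_rot: [-179.9, 0.2, 6.7]
force: [0.9, -0.3, -1.9]
gripper_width: 43.8
time_s: 29.38
ee_pos: [531.5, -100.9, 118.9]
ee_rot: [180.0, -0.1, 6.7]
force: [0.0, -0.0, 2.1]
gripper_width: 44.1
```

Contact again: carriage out. Let go and press.

```bash
python3 -m inch '[{"x":0,"y":0,"z":0,"yaw":0,"gripper":0.3},{"x":0,"y":0,"z":0,"yaw":0,"gripper":0.3},{"x":0,"y":0,"z":0,"yaw":0,"gripper":0.3},{"x":0,"y":0,"z":0,"yaw":0,"gripper":0.3},{"x":0,"y":0,"z":-2,"yaw":0,"gripper":0.3},{"x":0,"y":0,"z":-3,"yaw":0,"gripper":0.3},{"x":0,"y":0,"z":0,"yaw":0,"gripper":-1},{"x":0,"y":0,"z":0,"yaw":0,"gripper":-1},{"x":0,"y":0,"z":0,"yaw":0,"gripper":-1},{"x":0,"y":0,"z":0,"yaw":0,"gripper":-1},{"x":0,"y":0,"z":0,"yaw":0,"gripper":-1},{"x":0,"y":0,"z":0,"yaw":0,"gripper":-1}]' 10; python3 -m inch '[{"x":0,"y":0,"z":0,"yaw":0,"gripper":-1},{"x":0,"y":0,"z":0,"yaw":0,"gripper":-1},{"x":0,"y":0,"z":0,"yaw":0,"gripper":-1},{"x":0,"y":0,"z":1.5,"yaw":0,"gripper":-1},{"x":0,"y":0,"z":0.5,"yaw":0,"gripper":-1},{"x":0,"y":0,"z":0,"yaw":0,"gripper":-1}]'; python3 -m inch '[{"x":0,"y":0,"z":0.4,"yaw":0,"gripper":-1},{"x":0,"y":0,"z":0.5,"yaw":0,"gripper":-1},{"x":0,"y":0,"z":0.5,"yaw":0,"gripper":-1},{"x":0,"y":0,"z":0,"yaw":0,"gripper":-1}]'; python3 -m inch '[{"x":0,"y":0,"z":0.5,"yaw":0,"gripper":-1},{"x":0,"y":0,"z":0.5,"yaw":0,"gripper":-1},{"x":0,"y":0,"z":0.5,"yaw":0,"gripper":-1},{"x":0,"y":0,"z":0,"yaw":0,"gripper":-1}]';python3 -m inch '[{"x":0,"y":0,"z":0.3,"yaw":0,"gripper":-1},{"x":0,"y":0,"z":0.2,"yaw":0,"gripper":-1},{"x":0,"y":0,"z":0.2,"yaw":0,"gripper":-1},{"x":0,"y":0,"z":0,"yaw":0,"gripper":-1},{"x":0,"y":0,"z":0,"yaw":0,"gripper":-1}]'
```

```text
time_s: 30.38
ee_pos: [530.7, -100.7, 167.4]
ee_rot: [-180.0, 0.1, 6.7]
force: [0.1, 0.5, -0.4]
gripper_width: 22.4
time_s: 30.88
ee_pos: [530.1, -100.6, 147.0]
ee_rot: [-179.9, 0.2, 6.7]
force: [0.3, 0.9, -0.2]
gripper_width: 0.4
time_s: 31.22
ee_pos: [531.6, -100.9, 134.5]
ee_rot: [180.0, -0.1, 6.7]
force: [-0.0, -0.1, 3.1]
gripper_width: 0.6
time_s: 31.55
ee_pos: [531.6, -100.9, 119.7]
ee_rot: [180.0, -0.1, 6.7]
force: [0.1, 0.9, 4.6]
gripper_width: 0.4
time_s: 31.97
ee_pos: [531.6, -100.9, 113.2]
ee_rot: [180.0, -0.1, 6.7]
force: [-1.0, 1.0, 5.2]
gripper_width: 0.3
```

```bash
python3 -m inch '[{"x":0,"y":0,"z":0.2,"yaw":0,"gripper":-1},{"x":0,"y":0,"z":0.1,"yaw":0,"gripper":-1},{"x":0,"y":0,"z":0.1,"yaw":0,"gripper":-1},{"x":0,"y":0,"z":0,"yaw":0,"gripper":-1}]';python3 -m inch '[{"x":0,"y":0,"z":-0.8,"yaw":0,"gripper":-1},{"x":0,"y":0,"z":-0.8,"yaw":0,"gripper":-1},{"x":0,"y":0,"z":0,"yaw":0,"gripper":-1},{"x":0,"y":0,"z":0,"yaw":0,"gripper":-1}]';python3 -m inch '[{"x":0,"y":0,"z":-3,"yaw":0,"gripper":-1},{"x":0,"y":0,"z":-4,"yaw":0,"gripper":-1},{"x":0,"y":0,"z":-4,"yaw":0,"gripper":-1},{"x":-3,"y":0,"z":-4,"yaw":0,"gripper":-1},{"x":-4,"y":0,"z":-3,"yaw":0,"gripper":-1},{"x":-4,"y":0,"z":0,"yaw":0,"gripper":-1},{"x":-4,"y":2,"z":0,"yaw":0,"gripper":-1},{"x":-2,"y":4,"z":0,"yaw":0,"gripper":-1},{"x":0,"y":4,"z":0,"yaw":0,"gripper":-1},{"x":0,"y":4,"z":0,"yaw":0,"gripper":-1},{"x":0,"y":0,"z":0,"yaw":0,"gripper":-1}]'; python3 - <<'E'
from h import *
for n in('top','side'):
  F=grab(n)
  for x in blobs(F,*BLUE):print(n,np.round(cen(x)),rect(F,x,75)[:4],rect(F,x,98)[:4])
  save(F,f'pics/{n}6.png',(200,110,420,260),3.4)
E
python3 d.py 475 393 235 8.6
```

```text
time_s: 32.3
ee_pos: [531.8, -101.0, 110.6]
ee_rot: [179.9, -0.1, 6.8]
force: [-2.7, 0.8, 14.2]
gripper_width: 0.4
time_s: 32.63
ee_pos: [531.5, -100.9, 124.7]
ee_rot: [180.0, -0.1, 6.7]
force: [0.4, -0.0, 0.4]
gripper_width: 0.6
time_s: 33.55
ee_pos: [394.2, -259.6, 292.0]
ee_rot: [179.8, 0.0, 6.4]
force: [0.8, -0.6, -0.0]
gripper_width: 0.6
top [290.  91.] [849.5 -39.2 360.  134.7] [841.1 -38.4 352.3 131.8]
top [282. 199.] [524.1 -24.6  57.2  45.7] [522.7 -24.2  55.9  44.6]
top [254. 202.] [514.9  51.3  57.2  43.7] [513.7  50.1  55.9  42.7]
top [310. 196.] [ 534.4 -103.    56.6   45.1] [ 532.8 -100.8   55.3   44.1]
t 33.65 pos [ 393.6 -254.7  291.7] [-1.799e+02  1.000e-01  6.600e+00] F [-1.4  0.4  0.7] w 0.5
yaw units -0.4 x 17.74 y -62.82 z 5.67
```

View pics/side6.png

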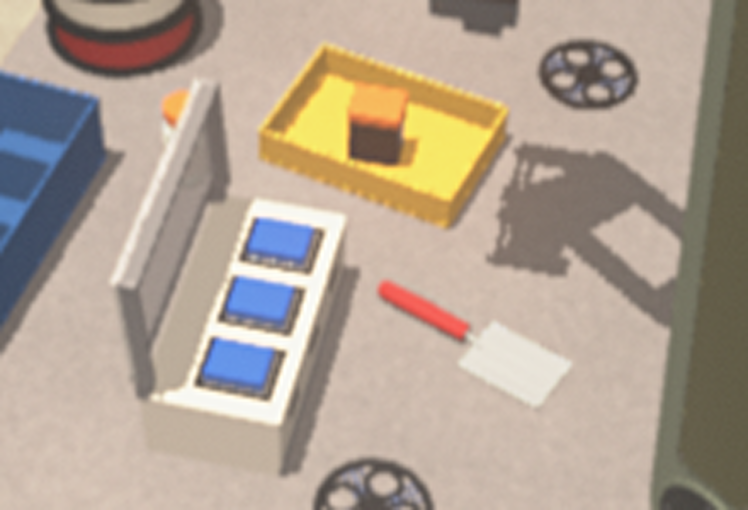

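All three blue caps, at (280,242), (262,300) and (240,365), are low in their bays at one height. The spent cartridge stands in the tray at (378,122) and the lid is upright. Next, go behind the lid to push it shut.

```bash
python3 -m inch '[{"x":0,"y":-4,"z":-0.5,"yaw":0,"gripper":-1},{"x":0,"y":-4,"z":-0.5,"yaw":0,"gripper":-1},{"x":0,"y":-4,"z":-0.5,"yaw":0,"gripper":-1},{"x":2,"y":-3.5,"z":0,"yaw":0,"gripper":-1},{"x":3.4,"y":-2,"z":0,"yaw":0,"gripper":-1},{"x":4,"y":0,"z":0,"yaw":0,"gripper":-1},{"x":4,"y":0,"z":0,"yaw":0,"gripper":-1},{"x":4,"y":0,"z":0,"yaw":0,"gripper":-1},{"x":4,"y":0,"z":0,"yaw":0,"gripper":-1},{"x":4,"y":0,"z":0,"yaw":0,"gripper":-1},{"x":0,"y":0,"z":0,"yaw":0,"gripper":-1}]'; python3 d.py 645 -10.5 292 6.7
```

```text
time_s: 34.57
ee_pos: [631.0, -47.3, 303.9]
ee_rot: [-179.9, 0.0, 7.0]
force: [-1.3, -1.2, -0.4]
gripper_width: 0.2
t 34.57 pos [631.  -47.3 303.9] [-179.9    0.     7. ] F [-1.3 -1.2 -0.4] w 0.2
yaw units 0.05 x 1.82 y -3.49 z 1.19
```

```bash
python3 -m inch '[{"x":2.8,"y":-2.5,"z":0,"yaw":0,"gripper":-1},{"x":0,"y":-1,"z":0,"yaw":0,"gripper":-1},{"x":0,"y":0,"z":2.2,"yaw":0,"gripper":-1},{"x":0,"y":0,"z":2.2,"yaw":0,"gripper":-1},{"x":0,"y":0,"z":1.5,"yaw":0,"gripper":-1},{"x":0,"y":0,"z":0,"yaw":0,"gripper":-1},{"x":0,"y":0,"z":0,"yaw":0,"gripper":-1}]'; python3 d.py 622 -13.2 240 6.7; python3 - <<'E'
from h import *
F=grab('side'); save(F,'pics/side7.png',(200,90,340,250),3.6)
E
```

```text
time_s: 35.15
ee_pos: [648.1, -11.1, 248.2]
ee_rot: [-180.0, 0.1, 6.8]
force: [0.6, 0.5, 0.1]
gripper_width: 0.3
t 35.15 pos [648.1 -11.1 248.2] [-1.8e+02  1.0e-01  6.8e+00] F [0.6 0.5 0.1] w 0.3
yaw units 0.02 x -2.62 y -0.09 z 0.82
```

View pics/side7.png

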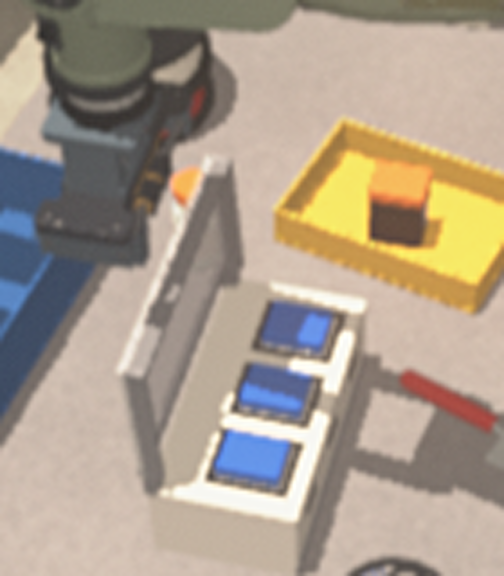

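The gripper (95,240) is behind the clear lid (190,260), nothing touched. Push along the lid's arc, in stages.

```bash
python3 -m inch '[{"x":-1.3,"y":0,"z":0.8,"yaw":0,"gripper":-1},{"x":-1.3,"y":0,"z":0,"yaw":0,"gripper":-1},{"x":-1.5,"y":0,"z":0.05,"yaw":0,"gripper":-1},{"x":-1.5,"y":0,"z":0.2,"yaw":0,"gripper":-1},{"x":0,"y":0,"z":0,"yaw":0,"gripper":-1}]'; python3 -m inch '[{"x":-1.43,"y":0,"z":0.4,"yaw":0,"gripper":-1},{"x":-1.4,"y":0,"z":0.6,"yaw":0,"gripper":-1},{"x":-1.3,"y":0,"z":0.8,"yaw":0,"gripper":-1},{"x":-1.18,"y":0,"z":0.9,"yaw":0,"gripper":-1},{"x":0,"y":0,"z":0,"yaw":0,"gripper":-1}]'; python3 d.py 539.5 -22.8 210.5 6.7
```

```text
time_s: 35.62
ee_pos: [592.4, -18.7, 240.2]
ee_rot: [180.0, -0.1, 6.7]
force: [-0.0, 0.7, 0.0]
gripper_width: 0.6
time_s: 36.03
ee_pos: [539.6, -25.0, 211.5]
ee_rot: [180.0, 0.1, 6.7]
force: [-0.2, -0.2, -0.4]
gripper_width: 0.6
t 36.03 pos [539.6 -25.  211.5] [1.8e+02 1.0e-01 6.7e+00] F [-0.2 -0.2 -0.4] w 0.6
yaw units 0.01 x 0.01 y -0.22 z 0.1
```

```bash
python3 -m inch '[{"x":-1,"y":0,"z":1.1,"yaw":0,"gripper":-1}]'; python3 -m inch '[{"x":-0.95,"y":0,"z":1.2,"yaw":0,"gripper":-1},{"x":-0.7,"y":0,"z":1.3,"yaw":0,"gripper":-1},{"x":-0.58,"y":0,"z":1.4,"yaw":0,"gripper":-1}]'; python3 -m inch '[{"x":-0.3,"y":0,"z":1.4,"yaw":0,"gripper":-1},{"x":-0.26,"y":0,"z":1.4,"yaw":0,"gripper":-1}]'; python3 d.py 501.9 -27.2 131 6.7
```

```text
time_s: 36.12
ee_pos: [534.7, -26.1, 203.2]
ee_rot: [179.9, -0.5, 6.7]
force: [1.5, 0.4, 3.6]
gripper_width: 0.4
time_s: 36.37
ee_pos: [510.6, -28.9, 162.6]
ee_rot: [179.9, -0.2, 6.8]
force: [0.5, 0.1, 0.6]
gripper_width: 0.6
time_s: 36.53
ee_pos: [505.0, -29.5, 134.1]
ee_rot: [180.0, -0.2, 6.7]
force: [0.6, 0.3, 0.8]
gripper_width: 0.5
t 36.53 pos [505.  -29.5 134.1] [180.   -0.2   6.7] F [0.6 0.3 0.8] w 0.5
yaw units 0.01 x -0.28 y -0.26 z 0.31
```

Now press lightly to the stop, feeling.

```bash
python3 -m inch '[{"x":0,"y":0,"z":0.2,"yaw":0,"gripper":-1},{"x":0,"y":0,"z":0.1,"yaw":0,"gripper":-1},{"x":0,"y":0,"z":0,"yaw":0,"gripper":-1}]'; python3 -m inch '[{"x":0,"y":0,"z":0.1,"yaw":0,"gripper":-1},{"x":0,"y":0,"z":0.1,"yaw":0,"gripper":-1},{"x":0,"y":0,"z":0,"yaw":0,"gripper":-1}]'
```

```text
time_s: 36.78
ee_pos: [504.6, -29.4, 131.3]
ee_rot: [180.0, -0.1, 6.8]
force: [-0.2, 1.1, 0.8]
gripper_width: 0.6
time_s: 37.03
ee_pos: [504.8, -29.4, 131.2]
ee_rot: [180.0, -0.2, 6.8]
force: [-4.5, 0.6, 15.9]
gripper_width: 0.4
```

```bash
python3 -m inch '[{"x":0,"y":0,"z":-2,"yaw":0,"gripper":-1},{"x":0,"y":0,"z":-4,"yaw":0,"gripper":-1},{"x":0,"y":0,"z":-4,"yaw":0,"gripper":-1},{"x":-2,"y":2,"z":-4,"yaw":0,"gripper":-1},{"x":-2,"y":4,"z":0,"yaw":0,"gripper":-1},{"x":-2,"y":4,"z":0,"yaw":0,"gripper":-1},{"x":-2,"y":4,"z":0,"yaw":0,"gripper":-1},{"x":-2,"y":4,"z":0,"yaw":0,"gripper":-1},{"x":-2,"y":4,"z":0,"yaw":0,"gripper":-1},{"x":0,"y":0,"z":0,"yaw":0,"gripper":-1},{"x":0,"y":0,"z":0,"yaw":0,"gripper":-1}]'; python3 - <<'E'
from h import *
F=grab('side'); save(F,'pics/side8.png',s=1.4)
F=grab('top'); save(F,'pics/top8.png',s=1.4)
print(telemetry.state()['force'])
E
```

```text
time_s: 37.95
ee_pos: [417.9, -246.4, 262.9]
ee_rot: [180.0, -0.1, 6.5]
force: [-0.4, 0.6, 0.6]
gripper_width: 0.2
[-0.05731165  0.5419716   0.55370015]
```

View pics/side8.png

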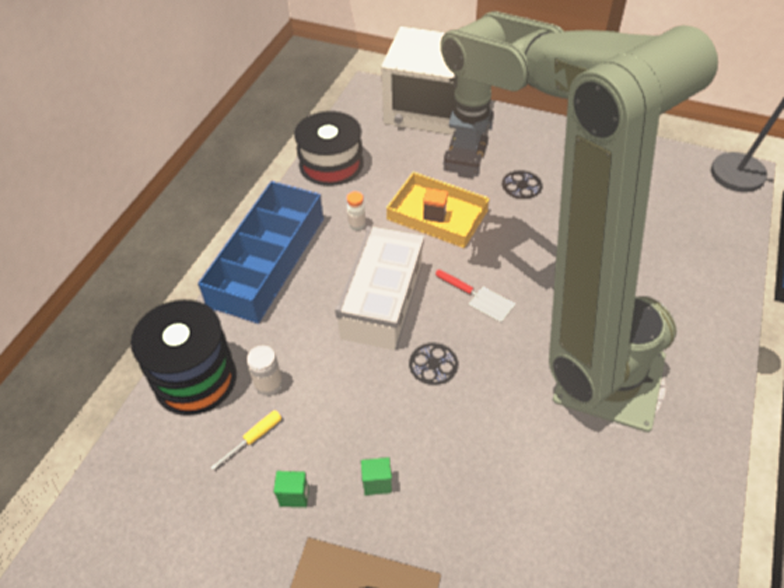

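View pics/top8.png

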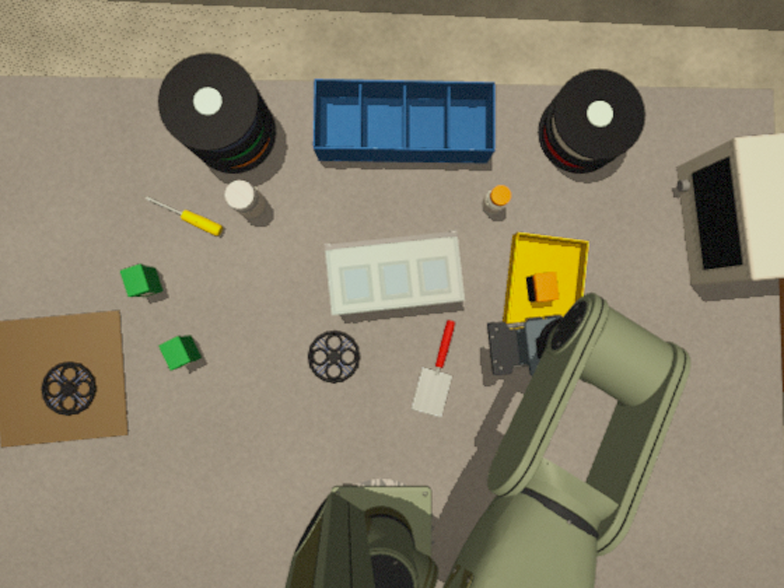

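The lid is shut level over all three cartridges (side (385,280), top (395,275)). The spent cartridge stands in the tray at (543,287), the bystanders and green blocks are where they were, and the arm is clear.

```bash
python3 -c "
from workcell import env; print(env.job_done())"
```

```text
the job is handed in; nothing more can be done
None
```

The changeover is done and handed in at about 38 s on the robot's clock; the hand-in itself gives no verdict.

- **Spent cartridge:** there was only one. It was clicked down, so I pressed it to pop it up, gripped it and stood it in the yellow tray.
- **Fresh cartridges:** all three are upright in their own bays. The left bay's catch already stood in and took its cartridge straight down. The middle and right catches stood out, so I pressed those to the hard stop (about 17 N and 14 N), and both stayed down when let go.
- **Lid:** I pushed it shut from behind to a firm stop, with its outer face at about 109 mm above the bench, as it should be when shut.

**Last checks:** the fingertips met nothing about 17 mm above the deck over the middle and right cartridges. The left one I judged down by eye in the camera pictures only. The final pictures show the lid level, the spent cartridge in the tray, the bystanders and green look-alikes where they were, and the arm clear with about 0.8 N of noise.

**Disagreements:** the side camera's positions differed from the top camera's by up to 5 mm in y, and I used values between the two. My first move was refused because it left out some keys, so nothing moved.

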